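# Stand the packets in the caddy

### The job

Lift every white packet out of the grey basket, one at a time, and stand each on end in a pocket of its own in the wooden caddy, fully down on the pocket floor and upright (either end up, any pocket). The packets lie on their edges, so hold one near its end, clear of the basket let it swing down in a slackened grip until it hangs upright, then tighten again. Leave the mug, the salt shaker and the brown bottle at the back where they stand.

Things in the scene. Friction and masses are not known exactly. Their poses are not given: they have to be found in the camera images.
- basket_in (a point): centre of the inner floor of the open grey plastic basket (fixed), 4 mm above the worktop. Outside 178 mm (its x) by 296 mm (its y), walls 4 mm, rim 52 mm above the worktop, z up. At the start the packets lie in it about 66 mm apart along its y, their length along its x
- packet_a_mid (a point): centre of a filled white carton: rigid box 30 (its x) by 62 (its y) by 135 mm (its z, length), 0.25 to 0.36 kg; may be absent. At the start it lies on edge in the basket, y up, z level. At 40 N across the 30 mm near one end it stays level; slackened stepwise from 10 to 3 N it swings about the finger line and stops 0.2 to 0.5 rad short of plumb (tilt the hand for the rest), sliding up to 2 cm; a sudden full slackening drops it
- packet_b_mid (a point): centre of a filled white carton: rigid box 30 (its x) by 62 (its y) by 135 mm (its z, length), 0.25 to 0.36 kg; may be absent. At the start it lies on edge in the basket, y up, z level. At 40 N across the 30 mm near one end it stays level; slackened stepwise from 10 to 3 N it swings about the finger line and stops 0.2 to 0.5 rad short of plumb (tilt the hand for the rest), sliding up to 2 cm; a sudden full slackening drops it
- packet_c_mid (a point): centre of a filled white carton: rigid box 30 (its x) by 62 (its y) by 135 mm (its z, length), 0.25 to 0.36 kg; may be absent. At the start it lies on edge in the basket, y up, z level. At 40 N across the 30 mm near one end it stays level; slackened stepwise from 10 to 3 N it swings about the finger line and stops 0.2 to 0.5 rad short of plumb (tilt the hand for the rest), sliding up to 2 cm; a sudden full slackening drops it
- packet_d_mid (a point): centre of a filled white carton: rigid box 30 (its x) by 62 (its y) by 135 mm (its z, length), 0.25 to 0.36 kg; may be absent. At the start it lies on edge in the basket, y up, z level. At 40 N across the 30 mm near one end it stays level; slackened stepwise from 10 to 3 N it swings about the finger line and stops 0.2 to 0.5 rad short of plumb (tilt the hand for the rest), sliding up to 2 cm; a sudden full slackening drops it
- pocket0 (a point): centre of the floor of one of the four rectangular pockets of the pale wooden caddy (loose, 0.9 kg, 196 mm along its x, 152 mm along its y, top face 30 mm above the worktop). z up. Each pocket is 66 mm (point x) by 34 mm (point y), 22 mm deep with a 3 mm chamfered mouth, its floor 8 mm above the worktop; pocket centres are 100 mm apart in x and 78 mm in y
- pocket1 (a point): centre of the floor of one of the four rectangular pockets of the pale wooden caddy (loose, 0.9 kg, 196 mm along its x, 152 mm along its y, top face 30 mm above the worktop). z up. Each pocket is 66 mm (point x) by 34 mm (point y), 22 mm deep with a 3 mm chamfered mouth, its floor 8 mm above the worktop; pocket centres are 100 mm apart in x and 78 mm in y
- pocket2 (a point): centre of the floor of one of the four rectangular pockets of the pale wooden caddy (loose, 0.9 kg, 196 mm along its x, 152 mm along its y, top face 30 mm above the worktop). z up. Each pocket is 66 mm (point x) by 34 mm (point y), 22 mm deep with a 3 mm chamfered mouth, its floor 8 mm above the worktop; pocket centres are 100 mm apart in x and 78 mm in y
- pocket3 (a point): centre of the floor of one of the four rectangular pockets of the pale wooden caddy (loose, 0.9 kg, 196 mm along its x, 152 mm along its y, top face 30 mm above the worktop). z up. Each pocket is 66 mm (point x) by 34 mm (point y), 22 mm deep with a 3 mm chamfered mouth, its floor 8 mm above the worktop; pocket centres are 100 mm apart in x and 78 mm in y
- mug_red: bystander: red mug, 90 mm across, 122 mm with its handle, 87 mm high, standing loose at the back; origin at the centre of its underside, z up
- salt_shaker: bystander: glass salt shaker with grey top, 44 mm across, 90 mm high, standing loose at the back; origin at the centre of its underside, z up
- tablet_bottle: bystander: brown tablet bottle with green cap, 48 mm across, 80 mm high, standing loose at the back; origin at the centre of its underside, z up

How it is judged (in metres and radians):
At the end, for the whole second after the job is handed in: every packet that is present stands on end in a pocket: its centre within 7 mm sideways of the pocket's centre and 62 to 72 mm above the pocket floor (67.5 mm when fully down), its length within 0.08 rad of upright, at rest (((horizontal distance between packet_a_mid and pocket0 below 0.007 m and z of packet_a_mid in the frame of pocket0 between 0.062 and 0.072 m and angle between the z axis of packet_a_mid and the z axis of pocket0, either way round below 0.08 rad) or (horizontal distance between packet_a_mid and pocket1 below 0.007 m and z of packet_a_mid in the frame of pocket1 between 0.062 and 0.072 m and angle between the z axis of packet_a_mid and the z axis of pocket1, either way round below 0.08 rad) or (horizontal distance between packet_a_mid and pocket2 below 0.007 m and z of packet_a_mid in the frame of pocket2 between 0.062 and 0.072 m and angle between the z axis of packet_a_mid and the z axis of pocket2, either way round below 0.08 rad) or (horizontal distance between packet_a_mid and pocket3 below 0.007 m and z of packet_a_mid in the frame of pocket3 between 0.062 and 0.072 m and angle between the z axis of packet_a_mid and the z axis of pocket3, either way round below 0.08 rad)) and ((horizontal distance between packet_b_mid and pocket0 below 0.007 m and z of packet_b_mid in the frame of pocket0 between 0.062 and 0.072 m and angle between the z axis of packet_b_mid and the z axis of pocket0, either way round below 0.08 rad) or (horizontal distance between packet_b_mid and pocket1 below 0.007 m and z of packet_b_mid in the frame of pocket1 between 0.062 and 0.072 m and angle between the z axis of packet_b_mid and the z axis of pocket1, either way round below 0.08 rad) or (horizontal distance between packet_b_mid and pocket2 below 0.007 m and z of packet_b_mid in the frame of pocket2 between 0.062 and 0.072 m and angle between the z axis of packet_b_mid and the z axis of pocket2, either way round below 0.08 rad) or (horizontal distance between packet_b_mid and pocket3 below 0.007 m and z of packet_b_mid in the frame of pocket3 between 0.062 and 0.072 m and angle between the z axis of packet_b_mid and the z axis of pocket3, either way round below 0.08 rad)) and ((horizontal distance between packet_c_mid and pocket0 below 0.007 m and z of packet_c_mid in the frame of pocket0 between 0.062 and 0.072 m and angle between the z axis of packet_c_mid and the z axis of pocket0, either way round below 0.08 rad) or (horizontal distance between packet_c_mid and pocket1 below 0.007 m and z of packet_c_mid in the frame of pocket1 between 0.062 and 0.072 m and angle between the z axis of packet_c_mid and the z axis of pocket1, either way round below 0.08 rad) or (horizontal distance between packet_c_mid and pocket2 below 0.007 m and z of packet_c_mid in the frame of pocket2 between 0.062 and 0.072 m and angle between the z axis of packet_c_mid and the z axis of pocket2, either way round below 0.08 rad) or (horizontal distance between packet_c_mid and pocket3 below 0.007 m and z of packet_c_mid in the frame of pocket3 between 0.062 and 0.072 m and angle between the z axis of packet_c_mid and the z axis of pocket3, either way round below 0.08 rad)) and ((horizontal distance between packet_d_mid and pocket0 below 0.007 m and z of packet_d_mid in the frame of pocket0 between 0.062 and 0.072 m and angle between the z axis of packet_d_mid and the z axis of pocket0, either way round below 0.08 rad) or (horizontal distance between packet_d_mid and pocket1 below 0.007 m and z of packet_d_mid in the frame of pocket1 between 0.062 and 0.072 m and angle between the z axis of packet_d_mid and the z axis of pocket1, either way round below 0.08 rad) or (horizontal distance between packet_d_mid and pocket2 below 0.007 m and z of packet_d_mid in the frame of pocket2 between 0.062 and 0.072 m and angle between the z axis of packet_d_mid and the z axis of pocket2, either way round below 0.08 rad) or (horizontal distance between packet_d_mid and pocket3 below 0.007 m and z of packet_d_mid in the frame of pocket3 between 0.062 and 0.072 m and angle between the z axis of packet_d_mid and the z axis of pocket3, either way round below 0.08 rad)) and linear speed of each of packet_a, packet_b, packet_c, packet_d below 0.02 m/s); the robot touches nothing.
It fails at once if the mug is shoved more than 5 cm or knocked over (distance of mug_red from where it was at the start of the episode above 0.05 m or angle between mug_red's own z axis and vertical above 0.5 rad).
It fails at once if the salt shaker is shoved more than 5 cm or knocked over (distance of salt_shaker from where it was at the start of the episode above 0.05 m or angle between salt_shaker's own z axis and vertical above 0.5 rad).
It fails at once if the brown bottle is shoved more than 5 cm or knocked over (distance of tablet_bottle from where it was at the start of the episode above 0.05 m or angle between tablet_bottle's own z axis and vertical above 0.5 rad).
Of packet_a, packet_b, packet_c, packet_d only 3 to 4 are there at a start; the rules pass over those that are not, and their reading is None.
At some moment in a run one of caddy may be knocked a few centimetres aside while the robot is not near it.
It also fails if it takes over 210 s, if anything falls off the work surface, if the arm or the gripper's body presses on something with over 40 N, if the wrist force passes 120 N, or if a joint passes its speed limit or range.

### The arm

A 6-joint arm with a two-finger parallel gripper is mounted at the origin on a cart in front of the work surface, level with it; the furniture and walls round the work are solid. World frame = base frame: x ahead of the robot, y to its left, z up, the work surface at z = 0. Lengths are in m, angles in degrees, forces in N, time in s.
With the tool pointing down it reaches from about 0.275 to 0.825 m from the base axis. Payload 5.2 kg.
Tool frame: the origin (TCP) lies midway between the tips of the shut fingers; the grasp point (between the pads) lies 19 mm behind it; z points along the fingers, y is the line along which they close (so a half turn about z gives the same grasp; the last joint's range is limited). The gripper opens to 93 mm and grips with 3 to 60 N. Pads are 15 mm wide; open, the fingers measure 128 mm over their backs; the gripper's body (75 mm by 188 mm) begins 65 mm behind the grasp point.
Start: joints at [60.401, 14.817, 87.949, -0, 77.235, -11.62], TCP at [0.17, 0.523, 0.219] pointing down, gripper open.
Joint ranges: [-179.93, 179.93], [-52.35, 119.4], [10.71, 147.94], [-69.91, 249.91], [12.55, 155.21], [-178.61, 178.61]. Speed limits (degrees/s): [147.25, 147.25, 180, 180, 180, 180].

### API

Orientations are given as a 3x3 rotation matrix whose columns are the frame's x, y, z axes.
In Python, from plant import arm, viewer gives the robot as it stands.
- The arm moves only by the tool carry_out, never from a script. Its argument "motion" is a list of rows, each an object of numbers: "hand": the opening, from 0 (shut) to 1 (fully open); "tx", "ty", "tz": the shift along the world's x, y, z normalised to -1 to 1, where 1 is 120 mm; "spin": the turn about the world's z normalised to -1 to 1, where 1 is 2 pi rad. A call has 1 to 20 rows; each row is the pose to reach, as a shift and turn from the pose commanded when the call began, turning the shorter way round; what a row does not reach only later rows make up. A row lasts 1/12 s, in which the tool goes at most 41.7 mm and 7.16 degrees, less where a joint would pass 70% of its speed; a pose out of reach is approached as far as the arm can. A call with a number of a shift or a turn outside -1 to 1 is refused whole. A call with a gripper value outside its range is refused whole. The fingers move at their own pace and stop on an object; the grip force is fixed at half the most. Time passes only in rows, so rows that repeat a pose let the fingers close. It gives the time, the measured TCP pose, the force, the opening and the grip force at its end, in the units of the state.
- arm.observe(): the state, without advancing time (a new reading comes with each control period).
- viewer.camera(name): name is "scene" or "side" or "wrist"; returns a dict with "image" (480x640x3 uint8, blue, green, red), "range_z" (480x640 float32, m along the optical axis (not along the pixel's ray), 0 where there is no reading), "fx", "fy", "cx", "cy" (pixels), "view" (4x4, takes a point from world to camera coordinates). Camera axes: x right, y down, z forward; pixel columns grow to the right and rows downward; lengths in m; the calibration is good to about 2 mm. A picture is of the moment at which its call begins.
- arm.sign_off(): hands the job in; it is judged then, once.
The state is a dict: "t": time; "joints": joint angles; "joint_velocities": joint speeds; "tau": joint torques, N m; "tcp_pos": TCP position; "tool_rot": TCP orientation; "contact_force": force on the tool from outside, world axes, zero at the start; "wrist_torque": the same for the moment, N m; "finger_gap": finger opening in m; "finger_force": force on a finger pad.
Only numpy, scipy, OpenCV 4.12 (cv2) and the standard library are available. Lean on these libraries where they do the work, as an engineer would, in place of code of your own. Each camera call takes 0.05 s, during which the arm holds its last target. There are 200 camera calls.

## Working session

There is one attempt and no reset: what is moved stays moved. The work goes in short steps, Python scripts to look and compute and a tool call to move; the robot and the scene stay as the last step left them, time stands still between calls to the robot, and variables do not carry over. Pictures are saved under pics/ and viewed, at most 14 in all, crops included, and the job is handed in when it is done.

Besides the shell and the picture viewer there is one more tool, called after ">>>" as name(argument=value, ...) on one line, values as JSON. carry_out: Moves the arm, as the interface text tells. Its arguments: {"type":"object","properties":{"motion":{"type":"array"}},"required":["motion"]}

```bash
mkdir -p pics; cat > h.py <<'E'
import numpy as np,cv2
from plant import arm,viewer
def cam(n,f=None):
    c=viewer.camera(n)
    if f: cv2.imwrite('pics/'+f,c['image'])
    z=c['range_z'];v,u=np.mgrid[0:480,0:640]
    P=np.stack([(u-c['cx'])/c['fx']*z,(v-c['cy'])/c['fy']*z,z],-1)
    V=np.array(c['view']);W=(P-V[:3,3])@V[:3,:3]
    W[z==0]=np.nan
    return c['image'],W
def st():
    s=arm.observe();R=np.array(s['tool_rot']);print('t',round(s['t'],2),'tcp',np.round(s['tcp_pos'],4),'y',np.round(R[:,1],3),'F',np.round(s['contact_force'],1),'gap',round(s['finger_gap'],4),'ff',np.round(s['finger_force'],1),'j6',np.round(s['joints'],0)[5])
E
python3 - <<'E'
from h import *
st()
for n in('scene','side'):
    i,W=cam(n,n+'0.png'); np.save(n+'0.npy',W)
    print(n,np.nanmin(W.reshape(-1,3),0),np.nanmax(W.reshape(-1,3),0))
E
```

```text
t 0.0 tcp [0.1695 0.5227 0.2178] y [ 0.309  0.951 -0.002] F [-0.4  0.2  0.6] gap 0.093 ff 0.0 j6 -12.0
scene [-0.75363749 -1.1522548  -0.87924368] [2.44218823 0.58434357 0.83267508]
side [-0.02075105 -0.51929122 -0.87847902] [2.29788096 0.73478042 0.53375867]
```

View pics/scene0.png

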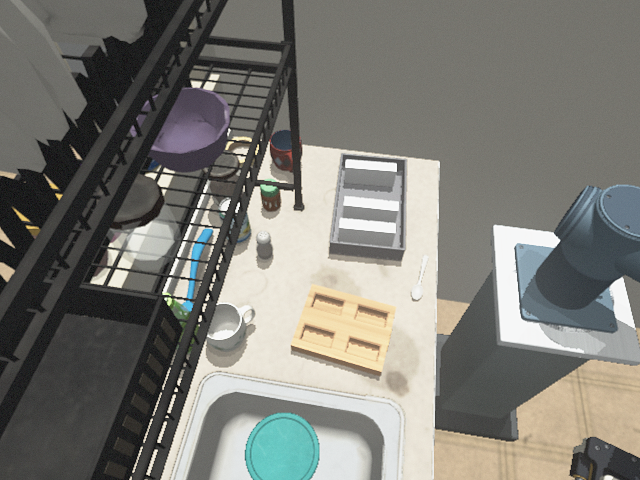

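View pics/side0.png

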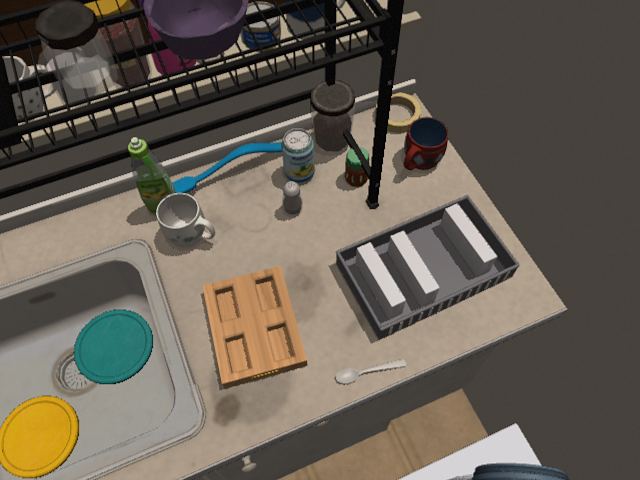

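```bash
cat >> h.py <<'E'
def rect(M,W,zr=None,name=''):
    p=W[M]; 
    (c,s,a)=cv2.minAreaRect(p[:,:2].astype(np.float32)*1000)
    print(name,len(p),'c',np.round(c,1),'s',np.round(s,1),'a',round(a,1),'z',np.round(np.nanpercentile(p[:,2],[5,50,95])*1000,1))
def clean(M): return cv2.morphologyEx(M.astype(np.uint8),cv2.MORPH_OPEN,np.ones((3,3),np.uint8))
def blobs(M,W,mn=80,name=''):
    n,L,S,_=cv2.connectedComponentsWithStats(clean(M))
    for k in range(1,n):
        if S[k,4]>mn: rect(L==k,W,name=name+str(S[k,:4]))
E
python3 - <<'E'
from h import *
for n in('scene','side'):
    W=np.load(n+'0.npy');I=cv2.imread('pics/'+n+'0.png').astype(int);Z=W[...,2]
    if n=='scene':
        for u,v in((370,160),(285,150),(270,195),(264,245),(345,330),(298,205),(290,60),(425,265),(440,300)): print((u,v),np.round(W[v,u],3))
    print(n)
    near=(W[...,0]>0.1)&(W[...,0]<0.9)&(abs(W[...,1])<.8)
    wh=I.min(2)>150
    blobs(near&(Z>.058)&(Z<.074)&wh,W,name='pk')
    blobs(near&(Z>.046)&(Z<.057)&(I.max(2)<140),W,name='rim')
    brown=(I[...,2]-I[...,0]>50)
    blobs(near&(Z>.024)&(Z<.036)&brown,W,mn=1000,name='cad')
    blobs(near&(Z>.0)&(Z<.022)&brown,W,name='pocket')
E
```

```text
(370, 160) [ 0.487 -0.296  0.035]
(285, 150) [ 0.73  -0.315  0.014]
(270, 195) [ 0.721 -0.104  0.067]
(264, 245) [0.701 0.046 0.069]
(345, 330) [0.489 0.203 0.026]
(298, 205) [ 0.654 -0.12   0.021]
(290, 60) [ 0.653 -0.115  0.443]
(425, 265) [ 0.321 -0.002  0.005]
(440, 300) [ 0.092 -0.381 -0.861]
scene
pk[346 160  51  12] 423 c [ 482.5 -249.2] s [132.9  32.8] a 2.9 z [61.5 64.  66.7]
pk[344 197  55  14] 501 c [ 469.5 -121.4] s [133.9  32.5] a 2.4 z [61.4 64.1 66.5]
pk[340 219  56  15] 559 c [471.6 -52.9] s [132.8  31.9] a 2.9 z [61.5 63.9 66.4]
cad[291 285 104  86] 4023 c [491.8 193.4] s [154.2 197. ] a 82.1 z [25.1 27.7 30.5]
pocket[314 299  29  16] 279 c [535.8 142.9] s [26.9 64.9] a 81.1 z [2.9 5.8 8.6]
pocket[356 310  31  17] 314 c [436.3 156.7] s [27.  66.1] a 83.4 z [3.3 5.9 9.3]
pocket[302 329  31  18] 356 c [547.  224.1] s [34.  64.8] a 84.3 z [3.1 5.8 9.1]
pocket[347 341  32  20] 390 c [446.5 234.5] s [29.2 66.1] a 82.5 z [3.  6.1 8.6]
side
pk[446 204  50  58] 905 c [ 482.5 -250.5] s [135.   30.7] a 3.6 z [64.6 67.4 70.3]
pk[391 231  48  62] 986 c [ 469.2 -122.8] s [134.1  
[... 567 characters left out ...]
48.6  4.4] a 0.5 z [46.7 52.1 56.2]
rim[428 283  49  25] 209 c [ 384.9 -158.2] s [  8.  104.5] a 2.9 z [49.2 51.9 55. ]
rim[359 290  15  25] 104 c [435.1  -8.6] s [52.   7.1] a 1.9 z [48.9 52.  55.4]
rim[373 306  54  25] 252 c [381.6 -53. ] s [98.4 27.6] a 78.3 z [48.8 51.9 55.2]
cad[203 266 103 118] 5881 c [492.8 192.7] s [152.5 199.6] a 82.4 z [28.1 31.5 34.4]
pocket[256 281  23  29] 466 c [541.1 147.3] s [33.1 57.9] a 82.4 z [ 6.6  9.5 12.7]
pocket[216 291  23  30] 489 c [551.5 224.9] s [33.4 59.6] a 82.3 z [ 6.4  9.8 13.3]
pocket[268 327  24  33] 545 c [441.  160.3] s [32.8 61. ] a 82.4 z [ 6.5  9.7 12.6]
pocket[226 338  24  34] 570 c [450.9 238.1] s [33.6 58.7] a 82.1 z [ 6.7  9.7 13.2]
```

>>> carry_out(motion=[{"hand": 0.54,"tx": 0.587,"ty": -0.957,"tz": 0,"spin": 0.057},{"hand": 0.54,"tx": 0.587,"ty": -0.957,"tz": 0,"spin": 0.057},{"hand": 0.54,"tx": 0.587,"ty": -0.957,"tz": 0,"spin": 0.057},{"hand": 0.54,"tx": 0.587,"ty": -0.957,"tz": 0,"spin": 0.057},{"hand": 0.54,"tx": 0.587,"ty": -0.957,"tz": 0,"spin": 0.057},{"hand": 0.54,"tx": 0.587,"ty": -0.957,"tz": 0,"spin": 0.057}])

```text
t: 0.6
tcp_pos: [0.2406, 0.4077, 0.2186]
tool_rot: [[-0.999, -0.041, -0.0], [-0.041, 0.999, 0.0], [0.0, 0.0, -1.0]]
contact_force: [0.5, 0.4, 0.1]
finger_gap: 0.0574
finger_force: 0.0
```

>>> carry_out(motion=[{"hand": 0.54,"tx": 0.587,"ty": -0.957,"tz": 0,"spin": 0},{"hand": 0.54,"tx": 0.587,"ty": -0.957,"tz": 0,"spin": 0},{"hand": 0.54,"tx": 0.587,"ty": -0.957,"tz": 0,"spin": 0},{"hand": 0.54,"tx": 0.587,"ty": -0.957,"tz": 0,"spin": 0},{"hand": 0.54,"tx": 0.587,"ty": -0.957,"tz": 0,"spin": 0},{"hand": 0.54,"tx": 0.587,"ty": -0.957,"tz": 0,"spin": 0}])

```text
t: 1.1
tcp_pos: [0.3105, 0.2943, 0.2186]
tool_rot: [[-0.999, -0.043, -0.001], [-0.043, 0.999, 0.001], [0.001, 0.001, -1.0]]
contact_force: [0.5, -0.3, 0.3]
finger_gap: 0.0505
finger_force: 0.0
```

>>> carry_out(motion=[{"hand": 0.54,"tx": 0.587,"ty": -0.957,"tz": 0,"spin": 0},{"hand": 0.54,"tx": 0.587,"ty": -0.957,"tz": 0,"spin": 0},{"hand": 0.54,"tx": 0.587,"ty": -0.957,"tz": 0,"spin": 0},{"hand": 0.54,"tx": 0.587,"ty": -0.957,"tz": 0,"spin": 0},{"hand": 0.54,"tx": 0.587,"ty": -0.957,"tz": 0,"spin": 0},{"hand": 0.54,"tx": 0.587,"ty": -0.957,"tz": 0,"spin": 0}])

```text
t: 1.6
tcp_pos: [0.3807, 0.18, 0.2185]
tool_rot: [[-0.999, -0.044, -0.001], [-0.044, 0.999, 0.001], [0.001, 0.001, -1.0]]
contact_force: [0.2, -0.2, -0.2]
finger_gap: 0.0503
finger_force: 0.0
```

>>> carry_out(motion=[{"hand": 0.54,"tx": 0.587,"ty": -0.965,"tz": 0,"spin": 0},{"hand": 0.54,"tx": 0.587,"ty": -0.965,"tz": 0,"spin": 0},{"hand": 0.54,"tx": 0.587,"ty": -0.965,"tz": 0,"spin": 0},{"hand": 0.54,"tx": 0.587,"ty": -0.965,"tz": 0,"spin": 0},{"hand": 0.54,"tx": 0.587,"ty": -0.965,"tz": 0,"spin": 0}])

```text
t: 2.02
tcp_pos: [0.4525, 0.063, 0.2184]
tool_rot: [[-0.999, -0.043, -0.0], [-0.043, 0.999, 0.0], [0.0, 0.0, -1.0]]
contact_force: [-0.4, 0.1, 0.9]
finger_gap: 0.0505
finger_force: 0.0
```

>>> carry_out(motion=[{"hand": 0.54,"tx": 0.587,"ty": -0.965,"tz": 0,"spin": 0},{"hand": 0.54,"tx": 0.587,"ty": -0.965,"tz": 0,"spin": 0},{"hand": 0.54,"tx": 0.587,"ty": -0.965,"tz": 0,"spin": 0},{"hand": 0.54,"tx": 0.587,"ty": -0.965,"tz": 0,"spin": 0},{"hand": 0.54,"tx": 0.587,"ty": -0.965,"tz": -1,"spin": 0},{"hand": 0.54,"tx": 0.587,"ty": -0.965,"tz": -1,"spin": 0},{"hand": 0.54,"tx": 0.587,"ty": -0.965,"tz": -1,"spin": 0},{"hand": 0.54,"tx": 0.587,"ty": -0.965,"tz": -1,"spin": 0},{"hand": 0.54,"tx": 0.587,"ty": -0.965,"tz": -1,"spin": 0}])

```text
t: 2.77
tcp_pos: [0.5201, -0.0499, 0.0976]
tool_rot: [[-0.999, -0.047, -0.005], [-0.047, 0.999, 0.002], [0.005, 0.003, -1.0]]
contact_force: [-0.4, 0.5, 1.4]
finger_gap: 0.0503
finger_force: 0.0
```

```bash
python3 - <<'E'
from h import *
i,W=cam('wrist','w1.png'); st()
Z=W[...,2]; blobs((Z>.055)&(Z<.075)&(i.min(2)>140),W,name='pk')
i,W=cam('scene'); Z=W[...,2]; blobs((Z>.058)&(Z<.075)&(i.min(2)>150)&(W[...,0]<.6),W,name='s')
E
```

```text
t 2.82 tcp [ 0.5221 -0.0509  0.0997] y [-0.046  0.999  0.001] F [-0.3 -0.   1. ] gap 0.0499 ff 0.0 j6 -110.0
pk[166  50  67 238] 12082 c [ 468.8 -122.3] s [134.6  30.5] a 1.9 z [64.  65.1 66.2]
pk[292  61  56 183] 9001 c [454.  -54.8] s [100.9  30.1] a 2.6 z [63.9 65.1 66.2]
pk[  0 162  31 136] 1974 c [ 507.  -241.3] s [82.8 18. ] a 2.1 z [64.  65.1 66.2]
s[370 162  27  10] 220 c [ 450.4 -252.3] s [68.1 33.7] a 3.0 z [61.4 64.  66.7]
s[366 199  33  12] 310 c [ 442.4 -121.9] s [80.3 32. ] a 2.4 z [61.5 64.1 66.7]
s[350 221  46  12] 398 c [458.9 -54.2] s [107.2  31. ] a 3.3 z [61.2 63.9 66.3]
```

View pics/w1.png

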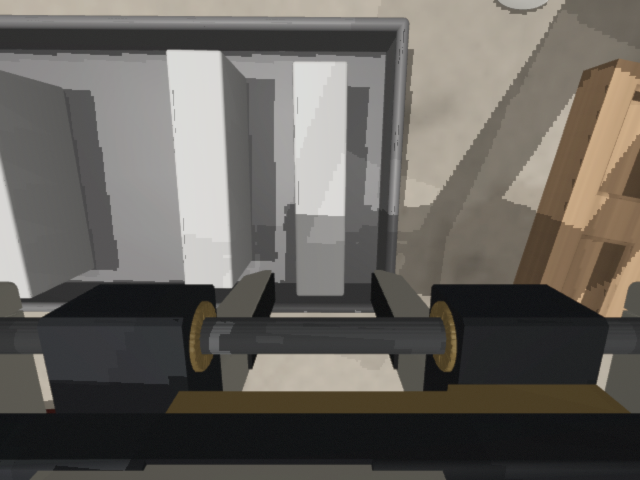

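>>> carry_out(motion=[{"hand": 0.41,"tx": 0,"ty": -0.014,"tz": 0},{"hand": 0.41,"tx": 0,"ty": -0.014,"tz": 0},{"hand": 0.41,"tx": 0,"ty": -0.014,"tz": 0},{"hand": 0.41,"tx": 0,"ty": -0.014,"tz": -0.25},{"hand": 0.41,"tx": 0,"ty": -0.014,"tz": -0.5},{"hand": 0.41,"tx": 0,"ty": -0.014,"tz": -0.7},{"hand": 0.41,"tx": 0,"ty": -0.014,"tz": -0.7}])

```text
invalid input at $.motion[0]: expected keys hand, tx, ty, tz, spin
```

>>> carry_out(motion=[{"hand": 0,"tx": 0,"ty": 0,"tz": 0},{"hand": 0,"tx": 0,"ty": 0,"tz": 0},{"hand": 0,"tx": 0,"ty": 0,"tz": 0},{"hand": 0,"tx": 0,"ty": 0,"tz": 0},{"hand": 0,"tx": 0,"ty": 0,"tz": 0.3},{"hand": 0,"tx": 0,"ty": 0,"tz": 0.6},{"hand": 0,"tx": 0,"ty": 0,"tz": 0.9},{"hand": 0,"tx": 0,"ty": 0,"tz": 0.9}])

```text
invalid input at $.motion[0]: expected keys hand, tx, ty, tz, spin
```

```bash
python3 - <<'E'
from h import *
i,W=cam('side','s1.png'); st(); print(arm.observe()['wrist_torque'])
Z=W[...,2]; blobs((Z>.1)&(Z<.19)&(i.min(2)>140)&(W[...,0]<.6)&(abs(W[...,1]+.05)<.03),W,name='pk')
E
```

```text
t 2.92 tcp [ 0.5238 -0.0522  0.1014] y [-0.046  0.999 -0.001] F [ 0.7 -0.6  0.4] gap 0.05 ff 0.0 j6 -110.0
[ 0.04943847  0.05473852 -0.01499635]
```

View pics/s1.png

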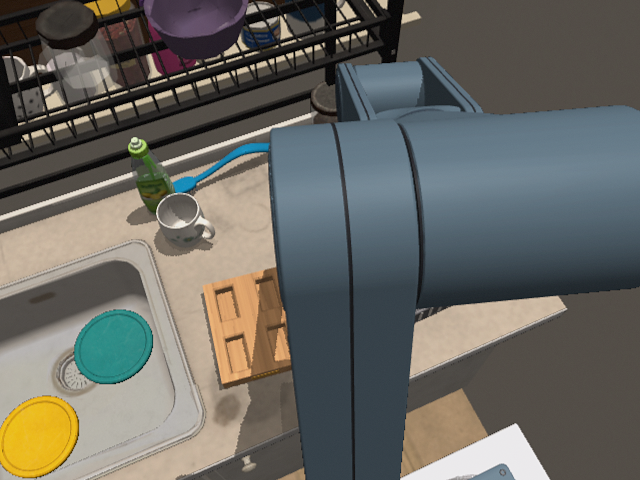

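>>> carry_out(motion=[{"hand": 0.41,"tx": 0,"ty": 0,"tz": 0,"spin": 0},{"hand": 0.41,"tx": 0,"ty": 0,"tz": 0,"spin": 0},{"hand": 0.41,"tx": 0,"ty": 0,"tz": 0,"spin": 0},{"hand": 0.41,"tx": 0,"ty": 0,"tz": -0.25,"spin": 0},{"hand": 0.41,"tx": 0,"ty": 0,"tz": -0.5,"spin": 0},{"hand": 0.41,"tx": 0,"ty": 0,"tz": -0.7,"spin": 0},{"hand": 0.41,"tx": 0,"ty": 0,"tz": -0.7,"spin": 0}])

```text
t: 3.5
tcp_pos: [0.5188, -0.0522, 0.0111]
tool_rot: [[-0.999, -0.044, -0.007], [-0.044, 0.999, 0.002], [0.007, 0.003, -1.0]]
contact_force: [-0.1, -0.8, 0.3]
finger_gap: 0.0383
finger_force: 0.0
```

>>> carry_out(motion=[{"hand": 0,"tx": 0,"ty": 0,"tz": 0,"spin": 0},{"hand": 0,"tx": 0,"ty": 0,"tz": 0,"spin": 0},{"hand": 0,"tx": 0,"ty": 0,"tz": 0,"spin": 0},{"hand": 0,"tx": 0,"ty": 0,"tz": 0,"spin": 0},{"hand": 0,"tx": 0,"ty": 0,"tz": 0.3,"spin": 0},{"hand": 0,"tx": 0,"ty": 0,"tz": 0.6,"spin": 0},{"hand": 0,"tx": 0,"ty": 0,"tz": 0.9,"spin": 0},{"hand": 0,"tx": 0,"ty": 0,"tz": 0.9,"spin": 0}])

```text
t: 4.17
tcp_pos: [0.5267, -0.0543, 0.1306]
tool_rot: [[-0.999, -0.045, 0.013], [-0.045, 0.999, -0.004], [-0.013, -0.005, -1.0]]
contact_force: [1.6, 0.7, -2.6]
finger_gap: 0.0299
finger_force: 30.0
```

```bash
cat >> h.py <<'E'
def held():
    "held packet in the wrist view, tool-plane frame: x,z of white face points near tcp y"
    i,W=cam('wrist'); s=arm.observe(); p=np.array(s['tcp_pos']); R=np.array(s['tool_rot']); L=(W-p)@np.c_[-R[:,0],R[:,1],[0,0,1]]
    M=(abs(L[...,1])<.02)&(abs(L[...,0])<.16)&(L[...,2]>-.16)&(L[...,2]<.1)&(i.min(2)>90)&(i.max(2)-i.min(2)<40)
    M=clean(M)>0; q=L[M][:,[0,2]].astype(np.float32)*1000
    c,sz,a=cv2.minAreaRect(q); print('held n',len(q),'c',np.round(c,1),'s',np.round(sz,1),'a',round(a,1)); return i,L,M
E
python3 - <<'E'
from h import *
st(); print(arm.observe()['wrist_torque']); i,L,M=held(); i[M]=(0,0,255); cv2.imwrite('pics/w2.png',i)
E
```

```text
t 4.17 tcp [ 0.5267 -0.0543  0.1306] y [-0.045  0.999 -0.005] F [ 1.6  0.7 -2.6] gap 0.0299 ff 30.0 j6 -111.0
[ 0.04633223 -0.28887659 -0.02440567]
held n 29863 c [ 43.1 -12.2] s [ 77.3 325.1] a 55.5
```

View pics/w2.png

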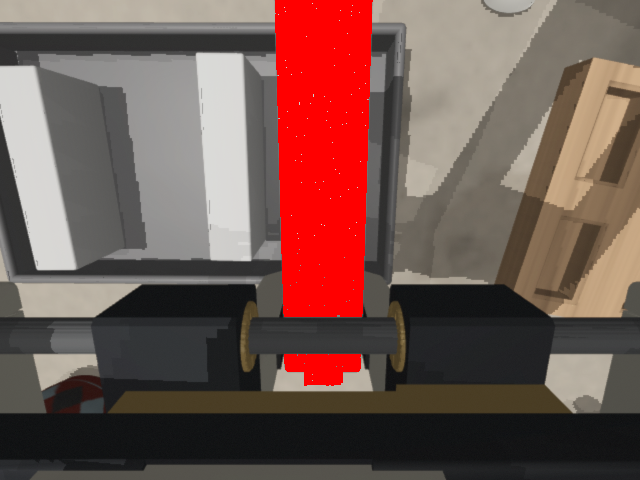

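>>> carry_out(motion=[{"hand": 0,"tx": 0.03,"ty": 0.3,"tz": 0,"spin": -0.01},{"hand": 0,"tx": 0.03,"ty": 0.6,"tz": 0,"spin": -0.02},{"hand": 0,"tx": 0.03,"ty": 0.82,"tz": 0,"spin": -0.0283},{"hand": 0,"tx": 0.03,"ty": 0.82,"tz": 0,"spin": -0.0283},{"hand": 0,"tx": 0.03,"ty": 0.82,"tz": 0,"spin": -0.0283},{"hand": 0,"tx": 0.03,"ty": 0.82,"tz": 0,"spin": -0.0283}])

```text
t: 4.72
tcp_pos: [0.525, 0.0452, 0.1219]
tool_rot: [[-0.991, 0.131, -0.001], [0.131, 0.991, -0.0], [0.001, -0.001, -1.0]]
contact_force: [0.6, -0.1, -2.9]
finger_gap: 0.0295
finger_force: 30.0
```

```bash
python3 - <<'E'
from h import *
st(); i,L,M=held()
q=L[M&(abs(L[...,1])<.012)]; q=q[(q[:,0]<0)|True]
for lo in range(-120,60,15):
    b=q[(q[:,0]*1000>=lo)&(q[:,0]*1000<lo+15)]
    if len(b)>20: print(lo,len(b),np.round(np.percentile(b[:,2],[5,50,95])*1000,1))
st()
E
```

```text
t 4.72 tcp [0.525  0.0452 0.1219] y [ 0.131  0.991 -0.001] F [ 0.6 -0.1 -2.9] gap 0.0295 ff 30.0 j6 -90.0
held n 30106 c [ 39.1 -12.6] s [ 75.9 320.1] a 55.8
-120 2174 [47.4 48.5 49.7]
-105 4047 [47.5 48.6 49.7]
-90 3659 [47.6 48.7 49.8]
-75 3367 [47.7 48.8 49.9]
-60 3053 [47.9 48.9 49.9]
-45 2790 [48.  48.9 49.9]
-30 2552 [48.1 49.  50. ]
-15 1047 [48.1 49.1 50. ]
0 1101 [48.4 49.2 50.1]
t 4.77 tcp [0.5252 0.0447 0.122 ] y [ 0.133  0.991 -0.001] F [ 1.  -1.5 -4.1] gap 0.0298 ff 30.0 j6 -90.0
```

>>> carry_out(motion=[{"hand": 0,"tx": 0,"ty": 0,"tz": -0.3,"spin": 0},{"hand": 0,"tx": 0,"ty": 0,"tz": -0.6,"spin": 0},{"hand": 0,"tx": 0,"ty": 0,"tz": -0.8,"spin": 0},{"hand": 0,"tx": 0,"ty": 0,"tz": -0.88,"spin": 0},{"hand": 0,"tx": 0,"ty": 0,"tz": -0.91,"spin": 0},{"hand": 0,"tx": 0,"ty": 0,"tz": -0.91,"spin": 0},{"hand": 0,"tx": 0,"ty": 0,"tz": -0.91,"spin": 0}])

```text
t: 5.35
tcp_pos: [0.5269, 0.0447, 0.0145]
tool_rot: [[-0.991, 0.134, 0.002], [0.134, 0.991, -0.0], [-0.002, -0.0, -1.0]]
contact_force: [0.4, -0.5, -2.4]
finger_gap: 0.0296
finger_force: 30.0
```

```bash
python3 - <<'E'
import numpy as np
o=np.array([117,32.4]);xv=np.array([.991,-.134])
for th in range(0,91,6):
    t=np.radians(th);g=np.array([o[0]*np.cos(t)-o[1]*np.sin(t),o[0]*np.sin(t)+o[1]*np.cos(t)])
    d=g-o; print(th,np.round(d,1),'units',np.round(np.r_[xv*d[0],d[1]]/120,3))
E
```

```text
0 [0. 0.] units [ 0. -0.  0.]
6 [-4.  12.1] units [-0.033  0.004  0.1  ]
12 [-9.3 23.6] units [-0.077  0.01   0.197]
18 [-15.7  34.6] units [-0.13   0.018  0.288]
24 [-23.3  44.8] units [-0.192  0.026  0.373]
30 [-31.9  54.2] units [-0.263  0.036  0.451]
36 [-41.4  62.6] units [-0.342  0.046  0.522]
42 [-51.7  70. ] units [-0.427  0.058  0.583]
48 [-62.8  76.2] units [-0.519  0.07   0.635]
54 [-74.4  81.3] units [-0.615  0.083  0.677]
60 [-86.6  85.1] units [-0.715  0.097  0.709]
66 [-99.   87.7] units [-0.818  0.111  0.731]
72 [-111.7   88.9] units [-0.922  0.125  0.741]
78 [-124.4   88.8] units [-1.027  0.139  0.74 ]
84 [-137.    87.3] units [-1.131  0.153  0.728]
90 [-149.4   84.6] units [-1.234  0.167  0.705]
```

>>> carry_out(motion=[{"hand": 0,"tx": 0,"ty": 0,"tz": -0.025,"spin": 0},{"hand": 0,"tx": -0.033,"ty": 0.004,"tz": 0.07,"spin": 0},{"hand": 0,"tx": -0.077,"ty": 0.01,"tz": 0.17,"spin": 0},{"hand": 0,"tx": -0.13,"ty": 0.018,"tz": 0.26,"spin": 0},{"hand": 0,"tx": -0.192,"ty": 0.026,"tz": 0.345,"spin": 0},{"hand": 0,"tx": -0.263,"ty": 0.036,"tz": 0.42,"spin": 0},{"hand": 0,"tx": -0.263,"ty": 0.036,"tz": 0.42,"spin": 0}])

```text
t: 5.93
tcp_pos: [0.4934, 0.0502, 0.0665]
tool_rot: [[-0.991, 0.132, 0.002], [0.132, 0.991, -0.0], [-0.002, 0.0, -1.0]]
contact_force: [-0.4, 1.2, -3.4]
finger_gap: 0.0297
finger_force: 30.0
```

```bash
cat >> h.py <<'E'
def prof():
    i,L,M=held(); q=L[M&(abs(L[...,1])<.012)]
    for lo in range(-120,60,20):
        b=q[(q[:,0]*1000>=lo)&(q[:,0]*1000<lo+20)]
        if len(b)>20: print(lo,len(b),np.round(np.percentile(b[:,2],[5,50,95])*1000,1))
    return i
E
python3 - <<'E'
from h import *
prof(); st()
E
```

```text
held n 30442 c [13.7 14.7] s [ 64.  255.5] a 61.1
-120 3649 [48.7 49.8 51. ]
-100 5191 [48.8 49.9 51. ]
-80 4565 [49. 50. 51.]
-60 4026 [49.  50.  51.1]
-40 3564 [49.1 50.1 51.1]
-20 1802 [49.2 50.1 51. ]
0 1114 [49.2 50.1 51.1]
t 5.98 tcp [0.4941 0.0499 0.0657] y [0.133 0.991 0.   ] F [-0.3  0.3 -2.7] gap 0.0297 ff 30.0 j6 -89.0
```

>>> carry_out(motion=[{"hand": 0,"tx": 0,"ty": 0,"tz": -0.25,"spin": 0},{"hand": 0,"tx": 0,"ty": 0,"tz": -0.42,"spin": 0},{"hand": 0,"tx": 0,"ty": 0,"tz": -0.445,"spin": 0},{"hand": 0.3,"tx": 0,"ty": 0,"tz": -0.445,"spin": 0},{"hand": 0.3,"tx": 0,"ty": 0,"tz": -0.445,"spin": 0},{"hand": 0.3,"tx": 0,"ty": 0,"tz": -0.445,"spin": 0},{"hand": 0.3,"tx": 0,"ty": 0,"tz": -0.445,"spin": 0}])

```text
t: 6.57
tcp_pos: [0.4941, 0.0497, 0.0105]
tool_rot: [[-0.991, 0.133, 0.0], [0.133, 0.991, -0.0], [-0.0, -0.0, -1.0]]
contact_force: [-0.7, -0.3, -3.4]
finger_gap: 0.0299
finger_force: 30.0
```

>>> carry_out(motion=[{"hand": 0.315,"tx": 0,"ty": 0,"tz": 0,"spin": 0},{"hand": 0.315,"tx": 0,"ty": 0,"tz": 0,"spin": 0},{"hand": 0.315,"tx": 0,"ty": 0,"tz": 0,"spin": 0}])

```text
t: 6.82
tcp_pos: [0.494, 0.0498, 0.0105]
tool_rot: [[-0.991, 0.133, 0.0], [0.133, 0.991, -0.0], [-0.0, -0.0, -1.0]]
contact_force: [0.0, -0.0, -2.9]
finger_gap: 0.0299
finger_force: 15.2
```

>>> carry_out(motion=[{"hand": 0.319,"tx": 0,"ty": 0,"tz": 0,"spin": 0},{"hand": 0.319,"tx": 0,"ty": 0,"tz": 0,"spin": 0},{"hand": 0.319,"tx": 0,"ty": 0,"tz": 0,"spin": 0}])

```text
t: 7.07
tcp_pos: [0.494, 0.0498, 0.0105]
tool_rot: [[-0.991, 0.133, -0.0], [0.133, 0.991, 0.0], [0.0, 0.0, -1.0]]
contact_force: [0.3, 0.3, -3.2]
finger_gap: 0.0303
finger_force: 7.2
```

>>> carry_out(motion=[{"hand": 0.322,"tx": 0,"ty": 0,"tz": 0,"spin": 0},{"hand": 0.322,"tx": 0,"ty": 0,"tz": 0,"spin": 0},{"hand": 0.322,"tx": 0,"ty": 0,"tz": 0,"spin": 0}])

```text
t: 7.32
tcp_pos: [0.494, 0.0497, 0.0106]
tool_rot: [[-0.991, 0.133, 0.0], [0.133, 0.991, -0.0], [-0.0, -0.0, -1.0]]
contact_force: [-0.8, 0.1, -2.0]
finger_gap: 0.0296
finger_force: 1.3
```

>>> carry_out(motion=[{"hand": 0,"tx": 0,"ty": 0,"tz": 0,"spin": 0},{"hand": 0,"tx": 0,"ty": 0,"tz": 0,"spin": 0},{"hand": 0,"tx": 0,"ty": 0,"tz": 0.3,"spin": 0},{"hand": 0,"tx": 0,"ty": 0,"tz": 0.6,"spin": 0},{"hand": 0,"tx": 0,"ty": 0,"tz": 0.9,"spin": 0},{"hand": 0,"tx": 0,"ty": 0,"tz": 1,"spin": 0}])

```text
t: 7.82
tcp_pos: [0.4966, 0.0495, 0.1353]
tool_rot: [[-0.991, 0.133, 0.007], [0.133, 0.991, -0.001], [-0.007, 0.0, -1.0]]
contact_force: [0.4, 0.4, -3.9]
finger_gap: 0.0299
finger_force: 30.0
```

>>> carry_out(motion=[{"hand": 0,"tx": 0,"ty": 0,"tz": 0.3,"spin": 0},{"hand": 0,"tx": 0,"ty": 0,"tz": 0.5,"spin": 0},{"hand": 0.3,"tx": 0,"ty": 0,"tz": 0.5,"spin": 0},{"hand": 0.3,"tx": 0,"ty": 0,"tz": 0.5,"spin": 0},{"hand": 0.317,"tx": 0,"ty": 0,"tz": 0.5,"spin": 0},{"hand": 0.317,"tx": 0,"ty": 0,"tz": 0.5,"spin": 0},{"hand": 0.318,"tx": 0,"ty": 0,"tz": 0.5,"spin": 0},{"hand": 0.318,"tx": 0,"ty": 0,"tz": 0.5,"spin": 0},{"hand": 0.3185,"tx": 0,"ty": 0,"tz": 0.5,"spin": 0},{"hand": 0.3185,"tx": 0,"ty": 0,"tz": 0.5,"spin": 0},{"hand": 0.319,"tx": 0,"ty": 0,"tz": 0.5,"spin": 0},{"hand": 0.319,"tx": 0,"ty": 0,"tz": 0.5,"spin": 0}])

```text
t: 8.82
tcp_pos: [0.494, 0.0498, 0.1904]
tool_rot: [[-0.991, 0.133, -0.0], [0.133, 0.991, 0.0], [0.0, 0.0, -1.0]]
contact_force: [-0.1, 0.3, -3.7]
finger_gap: 0.0301
finger_force: 7.2
```

```bash
python3 - <<'E'
from h import *
cv2.imwrite('pics/w3.png',prof()); st(); print(np.round(arm.observe()['wrist_torque'],3))
E
```

```text
held n 24658 c [-54.2  36.5] s [135.    5.4] a 13.7
-120 3265 [20.9 23.4 25.7]
-100 3449 [25.6 28.  30.5]
-80 3461 [30.4 32.9 35.3]
-60 3412 [35.2 37.6 40. ]
-40 3452 [39.9 42.4 44.8]
-20 2162 [44.5 46.3 47.9]
0 827 [50.6 51.6 52.6]
t 8.87 tcp [0.4939 0.0498 0.1904] y [ 0.133  0.991 -0.   ] F [-0.1  0.3 -3.4] gap 0.0299 ff 7.2 j6 -89.0
[ 0.026 -0.1    0.021]
```

View pics/w3.png

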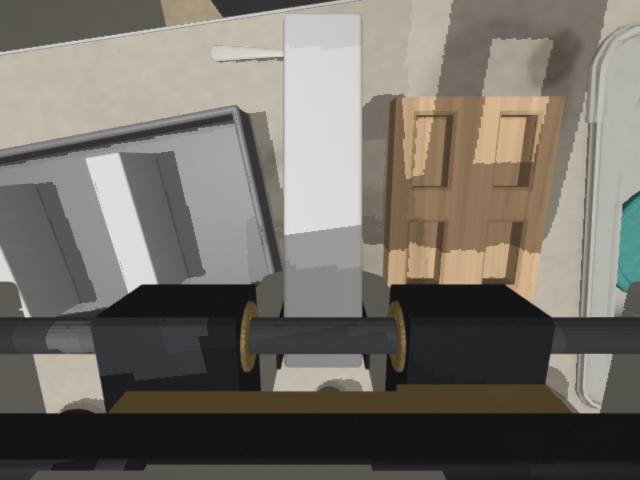

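>>> carry_out(motion=[{"hand": 0.3193,"tx": 0,"ty": 0,"tz": 0,"spin": 0},{"hand": 0.3193,"tx": 0,"ty": 0,"tz": 0,"spin": 0},{"hand": 0.3196,"tx": 0,"ty": 0,"tz": 0,"spin": 0},{"hand": 0.3196,"tx": 0,"ty": 0,"tz": 0,"spin": 0},{"hand": 0.3199,"tx": 0,"ty": 0,"tz": 0,"spin": 0},{"hand": 0.3199,"tx": 0,"ty": 0,"tz": 0,"spin": 0},{"hand": 0.3202,"tx": 0,"ty": 0,"tz": 0,"spin": 0},{"hand": 0.3202,"tx": 0,"ty": 0,"tz": 0,"spin": 0}])

```text
t: 9.53
tcp_pos: [0.494, 0.0498, 0.1905]
tool_rot: [[-0.991, 0.133, -0.0], [0.133, 0.991, 0.0], [0.0, -0.0, -1.0]]
contact_force: [0.1, 0.5, -3.4]
finger_gap: 0.03
finger_force: 4.8
```

```bash
python3 - <<'E'
from h import *
held(); st()
E
```

```text
held n 13905 c [-41.7  13.1] s [146.9  92. ] a 32.9
t 9.58 tcp [0.494  0.0498 0.1904] y [ 0.133  0.991 -0.   ] F [ 0.3  0.3 -3.8] gap 0.0299 ff 4.8 j6 -89.0
```

>>> carry_out(motion=[{"hand": 0.3204,"tx": 0,"ty": 0,"tz": 0,"spin": 0},{"hand": 0.3204,"tx": 0,"ty": 0,"tz": 0,"spin": 0},{"hand": 0.3206,"tx": 0,"ty": 0,"tz": 0,"spin": 0},{"hand": 0.3206,"tx": 0,"ty": 0,"tz": 0,"spin": 0},{"hand": 0.3208,"tx": 0,"ty": 0,"tz": 0,"spin": 0},{"hand": 0.3208,"tx": 0,"ty": 0,"tz": 0,"spin": 0},{"hand": 0.3208,"tx": 0,"ty": 0,"tz": 0,"spin": 0}])

```text
t: 10.17
tcp_pos: [0.494, 0.0498, 0.1905]
tool_rot: [[-0.991, 0.133, 0.0], [0.133, 0.991, 0.0], [-0.0, 0.0, -1.0]]
contact_force: [0.8, -0.1, -3.2]
finger_gap: 0.0298
finger_force: 3.6
```

```bash
cat >> h.py <<'E'
def pose():
    i,L,M=held(); q=L[M&(abs(L[...,1])<.013)][:,[0,2]]*1000
    q=q[(q[:,0]<5)].astype(np.float32); rng=np.random.default_rng(0); best=(0,)
    for _ in range(300):
        a,b=q[rng.integers(len(q),size=2)]; d=b-a; n=np.linalg.norm(d)
        if n<25: continue
        d/=n; r=abs((q-a)@[-d[1],d[0]]); k=(r<1.5)
        if k.sum()>best[0]: best=(k.sum(),k)
    f=q[best[1]]; v=cv2.fitLine(f,cv2.DIST_L2,0,.01,.01).ravel(); s=(f-v[2:])@v[:2]
    e=[np.round(v[2:]+v[:2]*np.percentile(s,p),1) for p in(0.5,99.5)]
    print('face inliers',len(f),'of',len(q),'angle below level',round(float(np.degrees(np.arctan2(v[1],v[0]))),1),'ends(x,z rel tcp)',e)
    return i
E
python3 - <<'E'
from h import *
cv2.imwrite('pics/w4.png',pose()); st()
E
```

```text
held n 13917 c [-41.3  12.6] s [147.1  91.7] a 32.7
face inliers 9622 of 9633 angle below level 57.1 ends(x,z rel tcp) [array([-77.7, -63.1], dtype=float32), array([-6.9, 46.1], dtype=float32)]
t 10.22 tcp [0.494  0.0498 0.1904] y [ 0.133  0.991 -0.   ] F [ 0.2  0.8 -3.5] gap 0.0298 ff 3.6 j6 -89.0
```

View pics/w4.png

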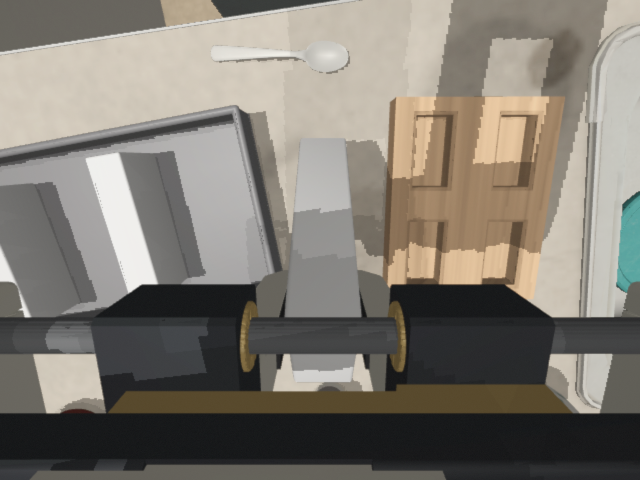

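>>> carry_out(motion=[{"hand": 0.319,"tx": 0,"ty": 0,"tz": 0,"spin": 0},{"hand": 0.319,"tx": 0,"ty": 0,"tz": -0.2,"spin": 0},{"hand": 0.319,"tx": 0,"ty": 0,"tz": -0.4,"spin": 0},{"hand": 0.319,"tx": 0,"ty": 0,"tz": -0.6,"spin": 0},{"hand": 0.319,"tx": 0,"ty": 0,"tz": -0.7,"spin": 0},{"hand": 0.319,"tx": 0,"ty": 0,"tz": -0.76,"spin": 0},{"hand": 0.319,"tx": 0,"ty": 0,"tz": -0.795,"spin": 0},{"hand": 0.319,"tx": 0,"ty": 0,"tz": -0.795,"spin": 0}])

```text
t: 10.88
tcp_pos: [0.4954, 0.0495, 0.0957]
tool_rot: [[-0.991, 0.133, 0.002], [0.133, 0.991, -0.0], [-0.003, -0.0, -1.0]]
contact_force: [0.0, 1.5, -3.8]
finger_gap: 0.0299
finger_force: 7.2
```

>>> carry_out(motion=[{"hand": 0.3195,"tx": -0.056,"ty": 0.007,"tz": 0.01,"spin": 0},{"hand": 0.3195,"tx": -0.112,"ty": 0.015,"tz": 0.018,"spin": 0},{"hand": 0.3195,"tx": -0.165,"ty": 0.022,"tz": 0.02,"spin": 0},{"hand": 0.3195,"tx": -0.215,"ty": 0.029,"tz": 0.021,"spin": 0},{"hand": 0.3195,"tx": -0.265,"ty": 0.036,"tz": 0.018,"spin": 0},{"hand": 0.3195,"tx": -0.317,"ty": 0.043,"tz": 0.015,"spin": 0},{"hand": 0.3195,"tx": -0.37,"ty": 0.05,"tz": 0.008,"spin": 0},{"hand": 0.3195,"tx": -0.419,"ty": 0.057,"tz": 0.0,"spin": 0},{"hand": 0.3195,"tx": -0.46,"ty": 0.063,"tz": -0.012,"spin": 0},{"hand": 0.3195,"tx": -0.502,"ty": 0.068,"tz": -0.022,"spin": 0},{"hand": 0.3195,"tx": -0.502,"ty": 0.068,"tz": -0.022,"spin": 0}])

```text
t: 11.8
tcp_pos: [0.435, 0.0578, 0.094]
tool_rot: [[-0.991, 0.133, 0.005], [0.133, 0.991, -0.001], [-0.005, -0.0, -1.0]]
contact_force: [0.4, -0.7, 6.5]
finger_gap: 0.0298
finger_force: 6.2
```

```bash
python3 - <<'E'
from h import *
cv2.imwrite('pics/w5.png',pose()); st()
E
```

```text
held n 20466 c [-46.3 -28.7] s [233.5  84.8] a 52.9
face inliers 9093 of 13126 angle below level 60.0 ends(x,z rel tcp) [array([-87.1, -90.6], dtype=float32), array([-7.6, 47.4], dtype=float32)]
t 11.85 tcp [0.4351 0.0577 0.094 ] y [ 0.133  0.991 -0.   ] F [ 0.7 -0.5  7.4] gap 0.0298 ff 6.2 j6 -89.0
```

>>> carry_out(motion=[{"hand": 0.31,"tx": 0,"ty": 0,"tz": 0,"spin": 0},{"hand": 0.31,"tx": 0,"ty": 0,"tz": 0.3,"spin": 0},{"hand": 0.31,"tx": 0.2,"ty": 0,"tz": 0.6,"spin": 0},{"hand": 0.31,"tx": 0.4,"ty": -0.2,"tz": 0.72,"spin": 0.01},{"hand": 0.31,"tx": 0.42,"ty": -0.5,"tz": 0.72,"spin": 0.02},{"hand": 0.31,"tx": 0.42,"ty": -0.8,"tz": 0.72,"spin": 0.0283},{"hand": 0.31,"tx": 0.42,"ty": -0.93,"tz": 0.72,"spin": 0.0283},{"hand": 0.31,"tx": 0.42,"ty": -0.93,"tz": 0.72,"spin": 0.0283},{"hand": 0.31,"tx": 0.42,"ty": -0.93,"tz": 0.72,"spin": 0.0283}])

```text
t: 12.6
tcp_pos: [0.4836, -0.0541, 0.1784]
tool_rot: [[-0.999, -0.042, -0.001], [-0.042, 0.999, 0.001], [0.001, 0.001, -1.0]]
contact_force: [0.6, 0.5, -3.4]
finger_gap: 0.0298
finger_force: 25.0
```

```bash
python3 - <<'E'
from h import *
i=pose(); st()
_,W=cam('scene'); M=(abs(W[...,2]-.052)<.003)&(abs(W[...,0]-.38)<.02)&(W[...,1]<-.02)&(W[...,1]>-.28)
for y in np.arange(-.27,-.02,.05):
    b=W[M&(abs(W[...,1]-y)<.02)]; print(round(y,2),len(b),np.round(np.percentile(b[:,0],[3,50,97])*1000,1) if len(b)>3 else '')
E
```

```text
held n 14843 c [-25.4 -35.7] s [240.4  73.9] a 66.3
face inliers 9046 of 9247 angle below level 60.5 ends(x,z rel tcp) [array([-106.6, -127.7], dtype=float32), array([-7.6, 47.4], dtype=float32)]
t 12.65 tcp [ 0.4835 -0.0532  0.1784] y [-0.043  0.999  0.001] F [ 0.6  0.1 -4.3] gap 0.0299 ff 25.0 j6 -112.0
-0.27 10 [388.  389.8 392. ]
-0.22 12 [386.1 387.3 389.8]
-0.17 25 [382.8 385.9 388.7]
-0.12 22 [380.1 383.6 386.4]
-0.07 20 [378.9 381.1 383.5]
```

>>> carry_out(motion=[{"hand": 0.31,"tx": 0,"ty": 0,"tz": -0.25,"spin": 0},{"hand": 0.31,"tx": 0,"ty": 0,"tz": -0.5,"spin": 0},{"hand": 0.315,"tx": -0.1,"ty": -0.004,"tz": -0.59,"spin": 0},{"hand": 0.319,"tx": -0.2,"ty": -0.009,"tz": -0.59,"spin": 0},{"hand": 0.3195,"tx": -0.26,"ty": -0.012,"tz": -0.59,"spin": 0},{"hand": 0.3195,"tx": -0.32,"ty": -0.014,"tz": -0.59,"spin": 0},{"hand": 0.3195,"tx": -0.38,"ty": -0.017,"tz": -0.59,"spin": 0},{"hand": 0.3195,"tx": -0.44,"ty": -0.02,"tz": -0.59,"spin": 0},{"hand": 0.3195,"tx": -0.5,"ty": -0.022,"tz": -0.59,"spin": 0},{"hand": 0.3195,"tx": -0.56,"ty": -0.025,"tz": -0.59,"spin": 0},{"hand": 0.3195,"tx": -0.62,"ty": -0.028,"tz": -0.59,"spin": 0},{"hand": 0.3195,"tx": -0.66,"ty": -0.03,"tz": -0.59,"spin": 0},{"hand": 0.3195,"tx": -0.66,"ty": -0.03,"tz": -0.59,"spin": 0}])

```text
t: 13.78
tcp_pos: [0.4036, -0.0572, 0.108]
tool_rot: [[-0.999, -0.044, -0.001], [-0.044, 0.999, 0.0], [0.001, 0.0, -1.0]]
contact_force: [-0.2, 0.2, -3.3]
finger_gap: 0.0296
finger_force: 6.2
```

```bash
python3 - <<'E'
from h import *
cv2.imwrite('pics/w6.png',pose()); st()
E
```

```text
held n 14849 c [-20.  -33.8] s [225.5  97.4] a 62.3
face inliers 4669 of 8861 angle below level 85.1 ends(x,z rel tcp) [array([ -23.8, -108.5], dtype=float32), array([-10.5,  47.6], dtype=float32)]
t 13.83 tcp [ 0.404  -0.0572  0.1079] y [-0.044  0.999  0.   ] F [ 0.3  0.9 -3.4] gap 0.0295 ff 6.2 j6 -116.0
```

View pics/w6.png

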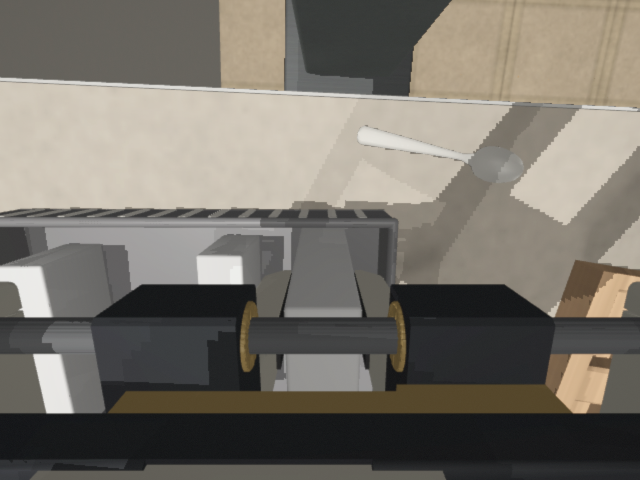

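>>> carry_out(motion=[{"hand": 0.32,"tx": 0,"ty": 0,"tz": -0.03,"spin": 0},{"hand": 0.32,"tx": 0,"ty": 0,"tz": -0.06,"spin": 0},{"hand": 0.32,"tx": 0,"ty": 0,"tz": -0.09,"spin": 0},{"hand": 0.32,"tx": 0,"ty": 0,"tz": -0.11,"spin": 0},{"hand": 0.32,"tx": 0,"ty": 0,"tz": -0.12,"spin": 0},{"hand": 0.323,"tx": 0,"ty": 0,"tz": -0.12,"spin": 0},{"hand": 0.33,"tx": 0,"ty": 0,"tz": -0.12,"spin": 0},{"hand": 0.38,"tx": 0,"ty": 0,"tz": -0.12,"spin": 0},{"hand": 0.38,"tx": 0,"ty": 0,"tz": -0.12,"spin": 0}])

```text
t: 14.58
tcp_pos: [0.4053, -0.0574, 0.0937]
tool_rot: [[-0.999, -0.044, 0.0], [-0.044, 0.999, -0.0], [-0.0, -0.0, -1.0]]
contact_force: [-0.4, -0.4, 0.1]
finger_gap: 0.0347
finger_force: 0.0
```

```bash
cat >> h.py <<'E'
def top(zlo=.1,zhi=.17):
    "standing packet top by wrist view"
    i,W=cam('wrist'); p=np.array(arm.observe()['tcp_pos'])
    M=(W[...,2]>zlo)&(W[...,2]<zhi)&(abs(W[...,0]-p[0])<.06)&(abs(W[...,1]-p[1])<.022)&(i.min(2)>90)
    n,L,S,_=cv2.connectedComponentsWithStats(clean(M)); 
    for k in range(1,n):
        if S[k,4]>150: rect(L==k,W,name='top')
    return i
E
python3 - <<'E'
from h import *
i=pose(); top(.133,.15); st()
E
```

```text
held n 16177 c [-22.6 -28. ] s [214.3  94.4] a 59.7
face inliers 4116 of 9839 angle below level 0.1 ends(x,z rel tcp) [array([-114.9,  -94.6], dtype=float32), array([-27.4, -94.5], dtype=float32)]
top 3424 c [391.1 -57.6] s [17.9 29.9] a 2.2 z [135.9 138.  139. ]
top 2689 c [424.2 -56.6] s [19.1 30.3] a 4.6 z [137.2 138.2 139.2]
t 14.68 tcp [ 0.4051 -0.0573  0.0937] y [-0.044  0.999 -0.   ] F [-0.1  0.1  0.1] gap 0.0354 ff 0.0 j6 -116.0
```

>>> carry_out(motion=[{"hand": 0.38,"tx": 0.067,"ty": 0.003,"tz": 0,"spin": 0},{"hand": 0.38,"tx": 0.067,"ty": 0.003,"tz": 0,"spin": 0},{"hand": 0,"tx": 0.067,"ty": 0.003,"tz": 0,"spin": 0},{"hand": 0,"tx": 0.067,"ty": 0.003,"tz": 0,"spin": 0},{"hand": 0,"tx": 0.067,"ty": 0.003,"tz": 0,"spin": 0},{"hand": 0,"tx": 0.067,"ty": 0.003,"tz": 0.3,"spin": 0},{"hand": 0,"tx": 0.067,"ty": 0.003,"tz": 0.6,"spin": 0},{"hand": 0,"tx": 0.067,"ty": 0.003,"tz": 0.9,"spin": 0},{"hand": 0,"tx": 0.067,"ty": 0.003,"tz": 1,"spin": 0}])

```text
t: 15.43
tcp_pos: [0.4146, -0.0576, 0.2179]
tool_rot: [[-0.999, -0.044, 0.005], [-0.044, 0.999, -0.002], [-0.005, -0.003, -1.0]]
contact_force: [2.2, -0.2, -3.5]
finger_gap: 0.0297
finger_force: 30.0
```

>>> carry_out(motion=[{"hand": 0,"tx": 0.12,"ty": 0.26,"tz": 0,"spin": -0.01},{"hand": 0,"tx": 0.25,"ty": 0.52,"tz": 0,"spin": -0.02},{"hand": 0,"tx": 0.37,"ty": 0.78,"tz": 0,"spin": -0.0283},{"hand": 0,"tx": 0.37,"ty": 0.78,"tz": 0,"spin": -0.0283}])

```text
t: 15.77
tcp_pos: [0.4584, 0.0414, 0.2132]
tool_rot: [[-0.991, 0.133, 0.0], [0.133, 0.991, 0.003], [0.0, 0.003, -1.0]]
contact_force: [0.6, -0.3, -2.9]
finger_gap: 0.0297
finger_force: 30.0
```

>>> carry_out(motion=[{"hand": 0,"tx": 0.12,"ty": 0.26,"tz": 0,"spin": 0},{"hand": 0,"tx": 0.25,"ty": 0.52,"tz": 0,"spin": 0},{"hand": 0,"tx": 0.37,"ty": 0.78,"tz": 0,"spin": 0},{"hand": 0,"tx": 0.37,"ty": 0.78,"tz": 0,"spin": 0}])

```text
t: 16.1
tcp_pos: [0.5029, 0.1347, 0.2127]
tool_rot: [[-0.992, 0.129, -0.0], [0.129, 0.992, 0.003], [0.001, 0.003, -1.0]]
contact_force: [1.0, 0.5, -2.6]
finger_gap: 0.03
finger_force: 30.0
```

>>> carry_out(motion=[{"hand": 0,"tx": 0.12,"ty": 0.26,"tz": 0,"spin": 0},{"hand": 0,"tx": 0.25,"ty": 0.52,"tz": 0,"spin": 0},{"hand": 0,"tx": 0.37,"ty": 0.78,"tz": 0,"spin": 0},{"hand": 0,"tx": 0.37,"ty": 0.78,"tz": 0,"spin": 0},{"hand": 0,"tx": 0.37,"ty": 0.78,"tz": 0,"spin": 0},{"hand": 0,"tx": 0.37,"ty": 0.78,"tz": 0,"spin": 0}])

```text
t: 16.6
tcp_pos: [0.5451, 0.2229, 0.2125]
tool_rot: [[-0.991, 0.132, -0.003], [0.132, 0.991, -0.001], [0.003, -0.002, -1.0]]
contact_force: [0.0, -0.5, -3.6]
finger_gap: 0.03
finger_force: 30.0
```

```bash
cat >> h.py <<'E'
def cad(n='wrist',f=None):
    I,W=cam(n,f); I=I.astype(int); Z=W[...,2]
    brown=(I[...,2]-I[...,0]>35)&(W[...,0]<.7)&(W[...,0]>.3)
    blobs(brown&(Z>.024)&(Z<.036),W,mn=800,name='cad')
    blobs(brown&(Z>.0)&(Z<.016),W,name='pocket')
E
python3 - <<'E'
from h import *
cad('wrist','w7.png'); pose(); top(.2,.3); print('scene'); cad('scene'); print('side');cad('side'); st()
E
```

```text
cad[237  96 158 190] 15703 c [517.1 219.8] s [152.4 193.8] a 82.9 z [27.2 29.1 30.4]
pocket[261 115  34  66] 2086 c [463.7 186.1] s [32.9 66.2] a 83.0 z [5.9 7.3 9. ]
pocket[338 114  34  67] 2178 c [473.5 264.9] s [33.6 66.3] a 82.9 z [6.  7.3 9.4]
pocket[266 215  30  55] 1248 c [564.9 172.8] s [31.8 62.9] a 82.1 z [5.9 7.2 8.9]
pocket[345 214  24  55] 735 c [575.1 256.9] s [25.  63.2] a 83.8 z [6.  7.2 9.1]
held n 9962 c [-24.4 -11.4] s [143.7  53.8] a 67.4
face inliers 2772 of 6457 angle below level -89.0 ends(x,z rel tcp) [array([-30. ,  44.4], dtype=float32), array([-27.6, -87.1], dtype=float32)]
top 6471 c [527.9 225. ] s [40.  25.6] a 82.1 z [216.  256.7 257.9]
top 2692 c [564.3 219.9] s [30.2 18.3] a 81.7 z [256.9 257.9 258.8]
scene
cad[277 303 106  80] 3750 c [518.2 219.7] s [153.6 196.7] a 83.2 z [25.1 27.8 30.2]
pocket[342 317  32  19] 382 c [463.3 182.5] s [28.  66.1] a 83.1 z [ 3.2  6.  12.4]
pocket[287 336  32  21] 424 c [573.3 247.9] s [29.7 64.8] a 81.9 z [ 3.4  6.1 12. ]
pocket[333 349  33  22] 449 c [473.1 260.8] s [28.9 66. ] a 82.8 z [ 3.   5.9 10.7]
side
cad[185 274  60  67] 1624 c [556.4 242.8] s [ 95.8 131.4] a 83.1 z [28.1 31.4 34.3]
pocket[159 261  22  32] 241 c [661.8 308.6] s [72.4 28.7] a 0.3 z [0.3 2.2 5.1]
pocket[198 285  22  29] 424 c [578.3 251.8] s [32.8 59. ] a 83.1 z [ 6.8  9.9 13. ]
t 16.85 tcp [0.546  0.2228 0.2139] y [ 0.134  0.991 -0.   ] F [-0.2 -1.  -2.3] gap 0.0298 ff 30.0 j6 -71.0
```

View pics/w7.png

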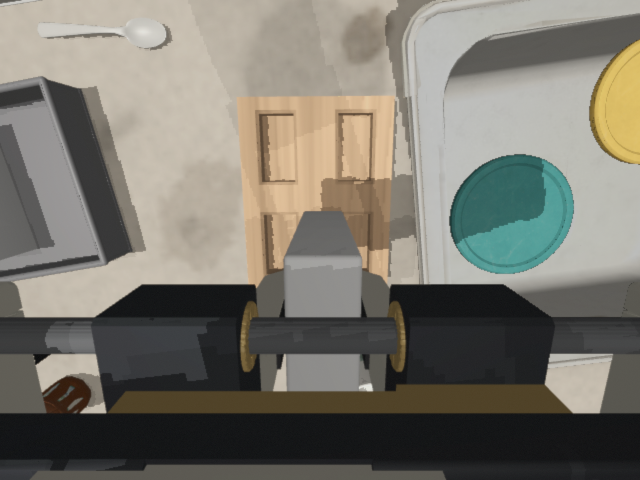

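>>> carry_out(motion=[{"hand": 0,"tx": 0.2,"ty": 0.249,"tz": 0,"spin": 0.0018},{"hand": 0,"tx": 0.2,"ty": 0.249,"tz": 0,"spin": 0.0018},{"hand": 0,"tx": 0.2,"ty": 0.249,"tz": -0.2,"spin": 0.0018},{"hand": 0,"tx": 0.2,"ty": 0.249,"tz": -0.4,"spin": 0.0018},{"hand": 0,"tx": 0.2,"ty": 0.249,"tz": -0.6,"spin": 0.0018},{"hand": 0,"tx": 0.2,"ty": 0.249,"tz": -0.67,"spin": 0.0018},{"hand": 0,"tx": 0.2,"ty": 0.249,"tz": -0.67,"spin": 0.0018},{"hand": 0,"tx": 0.2,"ty": 0.249,"tz": -0.67,"spin": 0.0018}])

```text
t: 17.52
tcp_pos: [0.5705, 0.2535, 0.1338]
tool_rot: [[-0.993, 0.122, 0.0], [0.122, 0.993, 0.0], [-0.0, 0.0, -1.0]]
contact_force: [-0.6, 0.6, -3.2]
finger_gap: 0.0299
finger_force: 30.0
```

```bash
cat >> h.py <<'E'
def hx():
    "held upright packet: front face and sides in tool frame (along -x, y)"
    i,W=cam('wrist'); s=arm.observe(); p=np.array(s['tcp_pos']); R=np.array(s['tool_rot']); L=(W-p)@np.c_[-R[:,0],R[:,1],[0,0,1]]*1000
    g=(i.min(2)>80)&(i.max(2)-i.min(2)<40)&(abs(L[...,1])<25)
    for z0 in(-80,-60,-40,-20,0,20,35):
        b=L[g&(abs(L[...,2]-z0)<4)&(L[...,0]<-10)&(L[...,0]>-70)]
        if len(b)>15: print(z0,len(b),'x',np.round(np.median(b[:,0]),1),'y',np.round(np.percentile(b[:,1],[2,98]),1))
    b=L[g&(L[...,2]>38)&(L[...,2]<55)&(abs(L[...,0])<45)]
    if len(b)>15: print('top x',np.round(np.percentile(b[:,0],[1,99]),1),'y',np.round(np.percentile(b[:,1],[2,98]),1),'z',np.round(np.median(b[:,2]),1))
E
python3 - <<'E'
from h import *
hx(); cad('wrist'); print('scene');cad('scene'); st()
E
```

```text
-80 44 x -27.5 y [-14.2  13.1]
-60 59 x -28.0 y [-14.2  13.2]
-40 95 x -28.5 y [-14.3  13.3]
-20 135 x -29.1 y [-14.   13.1]
0 214 x -29.6 y [-23.   22.4]
20 455 x -30.0 y [-24.5  24.3]
35 629 x -30.3 y [-24.2  24.3]
top x [-30.8  25.9] y [-20.5  20. ] z 43.0
cad[162  42 211 244] 30323 c [513.3 220. ] s [152.7 186.5] a 82.8 z [27.2 29.1 30.3]
pocket[200  70  44  88] 3271 c [463.1 184.8] s [30.5 65.7] a 83.0 z [6.1 7.3 8.7]
pocket[300  70  44  89] 3733 c [473.3 264.4] s [34.2 66.2] a 83.0 z [6.  7.3 8.9]
pocket[210 202  39  71] 2436 c [564.4 172.1] s [30.5 63.8] a 83.2 z [6.1 7.2 8.7]
pocket[301 202  41  11] 381 c [547.  255.3] s [34.2  9.3] a 83.7 z [6.2 7.2 9. ]
scene
cad[277 300 106  83] 3139 c [518.4 219.4] s [154.4 196.1] a 82.9 z [25.1 27.7 30.4]
pocket[318 310  11  14] 122 c [544.6 172.9] s [27.8 25.2] a 84.0 z [ 3.2  6.5 12.7]
pocket[342 317  32  19] 384 c [463.4 182.5] s [28.6 66.1] a 82.8 z [ 3.3  6.3 11.3]
pocket[333 350  33  21] 454 c [473.  260.6] s [29. 66.] a 83.2 z [ 3.3  6.1 11.8]
t 17.67 tcp [0.5715 0.254  0.1353] y [0.122 0.993 0.001] F [-0.6 -0.2 -3.9] gap 0.0298 ff 30.0 j6 -69.0
```

>>> carry_out(motion=[{"hand": 0,"tx": -0.017,"ty": 0,"tz": -0.03,"spin": 0},{"hand": 0.31,"tx": -0.017,"ty": 0,"tz": -0.08,"spin": 0},{"hand": 0.315,"tx": -0.017,"ty": 0,"tz": -0.13,"spin": 0},{"hand": 0.315,"tx": -0.017,"ty": 0,"tz": -0.18,"spin": 0},{"hand": 0.315,"tx": -0.017,"ty": 0,"tz": -0.23,"spin": 0},{"hand": 0.315,"tx": -0.017,"ty": 0,"tz": -0.27,"spin": 0},{"hand": 0.315,"tx": -0.017,"ty": 0,"tz": -0.3,"spin": 0},{"hand": 0.315,"tx": -0.017,"ty": 0,"tz": -0.315,"spin": 0},{"hand": 0.315,"tx": -0.017,"ty": 0,"tz": -0.315,"spin": 0}])

```text
t: 18.42
tcp_pos: [0.5705, 0.2534, 0.0973]
tool_rot: [[-0.993, 0.122, 0.005], [0.122, 0.993, -0.0], [-0.005, 0.0, -1.0]]
contact_force: [1.8, -2.5, 3.6]
finger_gap: 0.0297
finger_force: 15.0
```

```bash
python3 - <<'E'
from h import *
hx(); top(.13,.16); cad('wrist'); st()
E
```

```text
-80 41 x -29.7 y [-14.3  13.5]
-60 81 x -29.6 y [-13.9  13.5]
-40 97 x -29.6 y [-13.9  13.6]
-20 146 x -29.6 y [-14.1  13.5]
0 214 x -29.5 y [-13.9  13.9]
20 297 x -29.5 y [-14.7  18.8]
35 430 x -29.4 y [-19.9  22.7]
top x [-29.6  26.6] y [-20.5  20.5] z 44.8
top 5124 c [552.4 254.8] s [31.5 24.4] a 83.0 z [135.4 142.  143. ]
top 2698 c [588.7 251. ] s [30.2 17.9] a 84.1 z [141.3 142.2 143.2]
cad[134  23 249 263] 39588 c [506.  220.9] s [153.  171.9] a 83.0 z [27.2 29.1 30.3]
pocket[180  56  52 103] 4415 c [463.4 184.8] s [30.9 66.1] a 82.7 z [6.1 7.3 9.4]
pocket[296  56  52 103] 4978 c [473.  264.5] s [34.2 66. ] a 82.9 z [6.  7.2 8.8]
pocket[194 209  45  75] 2952 c [563.1 172. ] s [29.9 60.5] a 82.7 z [6.1 7.2 8.8]
t 18.57 tcp [0.5706 0.2534 0.0973] y [0.122 0.993 0.001] F [ 2.4 -1.8  5.7] gap 0.0296 ff 15.0 j6 -69.0
```

>>> carry_out(motion=[{"hand": 0.325,"tx": 0,"ty": 0,"tz": 0,"spin": 0},{"hand": 0.42,"tx": 0,"ty": 0,"tz": 0,"spin": 0},{"hand": 0.42,"tx": 0,"ty": 0,"tz": 0,"spin": 0},{"hand": 0.42,"tx": 0,"ty": 0,"tz": 0.2,"spin": 0},{"hand": 0.42,"tx": 0,"ty": 0,"tz": 0.5,"spin": 0},{"hand": 0.42,"tx": 0,"ty": 0,"tz": 0.8,"spin": 0},{"hand": 0.42,"tx": -0.03,"ty": -0.2,"tz": 0.95,"spin": 0},{"hand": 0.42,"tx": -0.06,"ty": -0.5,"tz": 0.95,"spin": 0},{"hand": 0.42,"tx": -0.1,"ty": -0.78,"tz": 0.95,"spin": 0},{"hand": 0.42,"tx": -0.1,"ty": -0.78,"tz": 0.95,"spin": 0}])

```text
t: 19.4
tcp_pos: [0.5555, 0.1556, 0.2097]
tool_rot: [[-0.992, 0.125, -0.0], [0.125, 0.992, -0.003], [0.0, -0.003, -1.0]]
contact_force: [0.4, -0.0, -0.0]
finger_gap: 0.0391
finger_force: 0.0
```

>>> carry_out(motion=[{"hand": 0.42,"tx": -0.04,"ty": -0.3,"tz": 0,"spin": 0},{"hand": 0.42,"tx": -0.08,"ty": -0.6,"tz": 0,"spin": 0},{"hand": 0.42,"tx": -0.11,"ty": -0.78,"tz": 0,"spin": 0}])

```text
t: 19.65
tcp_pos: [0.5423, 0.0647, 0.2089]
tool_rot: [[-0.993, 0.122, -0.001], [0.122, 0.993, -0.001], [0.001, -0.001, -1.0]]
contact_force: [0.8, 0.4, 0.0]
finger_gap: 0.039
finger_force: 0.0
```

>>> carry_out(motion=[{"hand": 0.42,"tx": -0.04,"ty": -0.3,"tz": 0,"spin": 0.01},{"hand": 0.42,"tx": -0.08,"ty": -0.6,"tz": 0,"spin": 0.02},{"hand": 0.42,"tx": -0.11,"ty": -0.78,"tz": 0,"spin": 0.025}])

```text
t: 19.9
tcp_pos: [0.5292, -0.0293, 0.209]
tool_rot: [[-0.999, -0.037, -0.001], [-0.037, 0.999, -0.0], [0.001, -0.0, -1.0]]
contact_force: [-0.1, -0.3, 0.2]
finger_gap: 0.0392
finger_force: 0.0
```

>>> carry_out(motion=[{"hand": 0.42,"tx": -0.04,"ty": -0.3,"tz": 0,"spin": 0},{"hand": 0.42,"tx": -0.08,"ty": -0.6,"tz": -0.3,"spin": 0},{"hand": 0.42,"tx": -0.11,"ty": -0.78,"tz": -0.6,"spin": 0},{"hand": 0.42,"tx": -0.11,"ty": -0.78,"tz": -0.9,"spin": 0},{"hand": 0.42,"tx": -0.11,"ty": -0.78,"tz": -0.9,"spin": 0},{"hand": 0.42,"tx": -0.11,"ty": -0.78,"tz": -0.9,"spin": 0}])

```text
t: 20.4
tcp_pos: [0.5145, -0.1195, 0.0992]
tool_rot: [[-0.999, -0.034, -0.006], [-0.034, 0.999, 0.003], [0.006, 0.004, -1.0]]
contact_force: [0.3, 1.7, -0.4]
finger_gap: 0.039
finger_force: 0.0
```

```bash
cat >> h.py <<'E'
def pk():
    i,W=cam('wrist'); Z=W[...,2]; blobs((Z>.055)&(Z<.075)&(i.min(2)>110)&(i.max(2)-i.min(2)<40),W,name='pk'); st()
E
python3 - <<'E'
from h import *
pk()
E
```

```text
pk[294  69  55 231] 11624 c [ 468.7 -122.3] s [135.   30.2] a 1.8 z [64.  65.1 66.2]
pk[ 58  85  85 214] 10409 c [ 476.8 -250.2] s [125.1  31.3] a 3.4 z [64.  65.1 66.2]
t 20.45 tcp [ 0.5165 -0.1199  0.1015] y [-0.035  0.999  0.001] F [ 1.1 -0.3  0. ] gap 0.039 ff 0.0 j6 -117.0
```

>>> carry_out(motion=[{"hand": 0.42,"tx": 0.01,"ty": 0,"tz": -0.25,"spin": 0},{"hand": 0.42,"tx": 0.01,"ty": 0,"tz": -0.5,"spin": 0},{"hand": 0.42,"tx": 0.01,"ty": 0,"tz": -0.71,"spin": 0},{"hand": 0.42,"tx": 0.01,"ty": 0,"tz": -0.71,"spin": 0},{"hand": 0.42,"tx": 0.01,"ty": 0,"tz": -0.71,"spin": 0},{"hand": 0,"tx": 0.01,"ty": 0,"tz": -0.71,"spin": 0},{"hand": 0,"tx": 0.01,"ty": 0,"tz": -0.71,"spin": 0},{"hand": 0,"tx": 0.01,"ty": 0,"tz": -0.71,"spin": 0},{"hand": 0,"tx": 0.01,"ty": 0,"tz": -0.71,"spin": 0},{"hand": 0,"tx": 0.01,"ty": 0,"tz": -0.4,"spin": 0},{"hand": 0,"tx": 0.01,"ty": 0,"tz": -0.1,"spin": 0},{"hand": 0,"tx": 0.01,"ty": 0,"tz": 0.2,"spin": 0},{"hand": 0,"tx": 0.01,"ty": 0,"tz": 0.5,"spin": 0},{"hand": 0,"tx": 0.01,"ty": 0,"tz": 0.75,"spin": 0},{"hand": 0,"tx": 0.01,"ty": 0,"tz": 0.75,"spin": 0},{"hand": 0.3,"tx": 0.01,"ty": 0,"tz": 0.75,"spin": 0}])

```text
t: 21.78
tcp_pos: [0.5188, -0.1211, 0.1938]
tool_rot: [[-0.999, -0.035, 0.005], [-0.035, 0.999, -0.002], [-0.005, -0.002, -1.0]]
contact_force: [0.1, 0.1, -4.1]
finger_gap: 0.0301
finger_force: 30.0
```

>>> carry_out(motion=[{"hand": 0.31,"tx": 0,"ty": 0,"tz": 0,"spin": 0},{"hand": 0.317,"tx": 0,"ty": 0,"tz": 0,"spin": 0},{"hand": 0.317,"tx": 0,"ty": 0,"tz": 0,"spin": 0},{"hand": 0.318,"tx": 0,"ty": 0,"tz": 0,"spin": 0},{"hand": 0.318,"tx": 0,"ty": 0,"tz": 0,"spin": 0},{"hand": 0.3185,"tx": 0,"ty": 0,"tz": 0,"spin": 0},{"hand": 0.3185,"tx": 0,"ty": 0,"tz": 0,"spin": 0},{"hand": 0.319,"tx": 0,"ty": 0,"tz": 0,"spin": 0},{"hand": 0.319,"tx": 0,"ty": 0,"tz": 0,"spin": 0},{"hand": 0.3193,"tx": 0,"ty": 0,"tz": 0,"spin": 0},{"hand": 0.3193,"tx": 0,"ty": 0,"tz": 0,"spin": 0},{"hand": 0.3196,"tx": 0,"ty": 0,"tz": 0,"spin": 0},{"hand": 0.3196,"tx": 0,"ty": 0,"tz": 0,"spin": 0},{"hand": 0.3199,"tx": 0,"ty": 0,"tz": 0,"spin": 0},{"hand": 0.3199,"tx": 0,"ty": 0,"tz": 0,"spin": 0}])

```text
t: 23.03
tcp_pos: [0.5177, -0.1206, 0.1914]
tool_rot: [[-0.999, -0.035, -0.0], [-0.035, 0.999, 0.0], [0.0, 0.0, -1.0]]
contact_force: [-0.0, -0.3, -2.6]
finger_gap: 0.0301
finger_force: 5.4
```

```bash
python3 - <<'E'
from h import *
pose(); st()
E
```

```text
held n 14879 c [-19.5 -21.3] s [269.5 212.2] a 8.1
face inliers 9869 of 10175 angle below level 53.3 ends(x,z rel tcp) [array([-82. , -60.2], dtype=float32), array([-5.3, 42.8], dtype=float32)]
t 23.08 tcp [ 0.5177 -0.1206  0.1914] y [-0.035  0.999 -0.   ] F [-0.1 -0.3 -3.3] gap 0.0301 ff 5.4 j6 -117.0
```

>>> carry_out(motion=[{"hand": 0.31,"tx": 0,"ty": 0,"tz": -0.25,"spin": 0},{"hand": 0.31,"tx": -0.1,"ty": -0.004,"tz": -0.5,"spin": 0},{"hand": 0.31,"tx": -0.25,"ty": -0.009,"tz": -0.69,"spin": 0},{"hand": 0.315,"tx": -0.32,"ty": -0.012,"tz": -0.695,"spin": 0},{"hand": 0.3195,"tx": -0.38,"ty": -0.014,"tz": -0.695,"spin": 0},{"hand": 0.3195,"tx": -0.44,"ty": -0.016,"tz": -0.69,"spin": 0},{"hand": 0.3195,"tx": -0.5,"ty": -0.018,"tz": -0.68,"spin": 0},{"hand": 0.3195,"tx": -0.56,"ty": -0.02,"tz": -0.67,"spin": 0},{"hand": 0.3195,"tx": -0.62,"ty": -0.022,"tz": -0.66,"spin": 0},{"hand": 0.3195,"tx": -0.68,"ty": -0.025,"tz": -0.66,"spin": 0},{"hand": 0.3195,"tx": -0.74,"ty": -0.027,"tz": -0.66,"spin": 0},{"hand": 0.3195,"tx": -0.8,"ty": -0.029,"tz": -0.66,"spin": 0},{"hand": 0.3195,"tx": -0.86,"ty": -0.03,"tz": -0.66,"spin": 0},{"hand": 0.3195,"tx": -0.92,"ty": -0.032,"tz": -0.66,"spin": 0},{"hand": 0.3195,"tx": -0.92,"ty": -0.032,"tz": -0.66,"spin": 0}])

```text
t: 24.33
tcp_pos: [0.4056, -0.1242, 0.112]
tool_rot: [[-0.999, -0.035, -0.002], [-0.035, 0.999, 0.001], [0.002, 0.001, -1.0]]
contact_force: [-1.0, 0.1, -4.4]
finger_gap: 0.0297
finger_force: 6.1
```

```bash
python3 - <<'E'
from h import *
pose(); hx(); st()
E
```

```text
held n 15071 c [-19.5 -36.7] s [229.6 101.2] a 62.3
face inliers 3915 of 8724 angle below level 85.6 ends(x,z rel tcp) [array([ -22.8, -112.6], dtype=float32), array([-11.1,  39. ], dtype=float32)]
-80 32 x -26.6 y [-12.9  12.9]
-60 670 x -23.0 y [-24.   24.2]
-40 180 x -16.8 y [-14.   14.1]
-20 242 x -15.4 y [-14.   14.1]
0 372 x -13.9 y [-20.8  21.1]
20 624 x -12.5 y [-23.5  23.9]
35 979 x -11.2 y [-23.2  23.8]
top x [-11.3  -3.5] y [-24.1  24.1] z 39.6
t 24.43 tcp [ 0.4066 -0.1244  0.112 ] y [-0.034  0.999  0.   ] F [-0.1  0.8 -3.3] gap 0.03 ff 6.1 j6 -124.0
```

>>> carry_out(motion=[{"hand": 0.32,"tx": 0,"ty": 0,"tz": -0.03,"spin": 0},{"hand": 0.32,"tx": 0,"ty": 0,"tz": -0.06,"spin": 0},{"hand": 0.32,"tx": 0,"ty": 0,"tz": -0.09,"spin": 0},{"hand": 0.32,"tx": 0,"ty": 0,"tz": -0.115,"spin": 0},{"hand": 0.32,"tx": 0,"ty": 0,"tz": -0.13,"spin": 0},{"hand": 0.323,"tx": 0,"ty": 0,"tz": -0.13,"spin": 0},{"hand": 0.33,"tx": 0,"ty": 0,"tz": -0.13,"spin": 0},{"hand": 0.38,"tx": 0,"ty": 0,"tz": -0.13,"spin": 0},{"hand": 0.38,"tx": 0.08,"ty": 0.003,"tz": -0.13,"spin": 0},{"hand": 0.38,"tx": 0.08,"ty": 0.003,"tz": -0.13,"spin": 0},{"hand": 0.38,"tx": 0.08,"ty": 0.003,"tz": -0.13,"spin": 0}])

```text
t: 25.35
tcp_pos: [0.4178, -0.1243, 0.0967]
tool_rot: [[-0.999, -0.035, 0.001], [-0.035, 0.999, -0.0], [-0.001, -0.0, -1.0]]
contact_force: [-0.1, 0.3, -0.3]
finger_gap: 0.0353
finger_force: 0.0
```

```bash
python3 - <<'E'
from h import *
hx(); top(.133,.15); st()
E
```

```text
-80 24 x -37.4 y [-13.3  13.2]
-60 29 x -37.2 y [-12.3  13. ]
-40 99 x -30.3 y [-14.   13.9]
-20 129 x -30.3 y [-14.1  13.2]
0 191 x -30.3 y [-14.1  13.8]
20 270 x -30.3 y [-14.   13.9]
35 387 x -30.3 y [-14.6  13.9]
top x [-30.3  29.5] y [-21.1  21.2] z 41.5
top 5001 c [ 400.  -124.8] s [27.  30.2] a 2.1 z [136.6 138.1 139.1]
top 2627 c [ 438.1 -123.4] s [19.  30.2] a 1.8 z [137.1 138.1 139. ]
t 25.45 tcp [ 0.4171 -0.1241  0.0965] y [-0.035  0.999  0.   ] F [-0.1  0.1 -0.4] gap 0.0352 ff 0.0 j6 -123.0
```

>>> carry_out(motion=[{"hand": 0,"tx": 0,"ty": 0,"tz": 0,"spin": 0},{"hand": 0,"tx": 0,"ty": 0,"tz": 0,"spin": 0},{"hand": 0,"tx": 0,"ty": 0,"tz": 0,"spin": 0},{"hand": 0,"tx": 0,"ty": 0,"tz": 0.3,"spin": 0},{"hand": 0,"tx": 0,"ty": 0,"tz": 0.6,"spin": 0},{"hand": 0,"tx": 0,"ty": 0.2,"tz": 0.9,"spin": 0},{"hand": 0,"tx": 0.05,"ty": 0.5,"tz": 1,"spin": -0.01},{"hand": 0,"tx": 0.117,"ty": 0.81,"tz": 1,"spin": -0.02},{"hand": 0,"tx": 0.117,"ty": 0.81,"tz": 1,"spin": -0.025}])

```text
t: 26.2
tcp_pos: [0.4315, -0.0211, 0.2176]
tool_rot: [[-0.993, 0.121, 0.003], [0.121, 0.993, 0.003], [-0.002, 0.004, -1.0]]
contact_force: [0.0, -0.4, -3.9]
finger_gap: 0.0297
finger_force: 30.0
```

>>> carry_out(motion=[{"hand": 0,"tx": 0.05,"ty": 0.3,"tz": 0,"spin": 0},{"hand": 0,"tx": 0.08,"ty": 0.6,"tz": 0,"spin": 0},{"hand": 0,"tx": 0.117,"ty": 0.81,"tz": 0,"spin": 0}])

```text
t: 26.45
tcp_pos: [0.444, 0.0726, 0.2161]
tool_rot: [[-0.992, 0.122, -0.002], [0.122, 0.993, 0.001], [0.002, 0.001, -1.0]]
contact_force: [0.4, -0.3, -4.2]
finger_gap: 0.0301
finger_force: 30.0
```

>>> carry_out(motion=[{"hand": 0,"tx": 0.05,"ty": 0.3,"tz": 0,"spin": 0},{"hand": 0,"tx": 0.08,"ty": 0.6,"tz": 0,"spin": 0},{"hand": 0,"tx": 0.117,"ty": 0.81,"tz": 0,"spin": 0}])

```text
t: 26.7
tcp_pos: [0.4581, 0.1702, 0.2159]
tool_rot: [[-0.993, 0.121, -0.002], [0.121, 0.993, 0.001], [0.002, 0.001, -1.0]]
contact_force: [0.5, -0.9, -3.7]
finger_gap: 0.0299
finger_force: 30.0
```

>>> carry_out(motion=[{"hand": 0,"tx": 0.05,"ty": 0.3,"tz": 0,"spin": 0},{"hand": 0,"tx": 0.08,"ty": 0.6,"tz": 0,"spin": 0},{"hand": 0,"tx": 0.117,"ty": 0.81,"tz": 0,"spin": 0},{"hand": 0,"tx": 0.117,"ty": 0.81,"tz": -0.3,"spin": 0},{"hand": 0,"tx": 0.117,"ty": 0.81,"tz": -0.6,"spin": 0},{"hand": 0,"tx": 0.117,"ty": 0.81,"tz": -0.6,"spin": 0},{"hand": 0,"tx": 0.117,"ty": 0.81,"tz": -0.6,"spin": 0}])

```text
t: 27.28
tcp_pos: [0.4708, 0.264, 0.1425]
tool_rot: [[-0.993, 0.122, -0.007], [0.122, 0.993, -0.002], [0.006, -0.003, -1.0]]
contact_force: [0.2, -0.2, -2.6]
finger_gap: 0.0301
finger_force: 30.0
```

```bash
python3 - <<'E'
from h import *
hx(); cad('wrist'); print('scene');cad('scene'); st()
E
```

```text
-80 68 x -30.4 y [-14.8  12.8]
-60 86 x -30.6 y [-14.9  12.3]
-40 97 x -30.8 y [-14.9  12.7]
-20 131 x -31.0 y [-14.4  12.9]
0 254 x -31.1 y [-23.6  23.1]
20 506 x -31.1 y [-24.3  24.3]
35 2437 x -22.3 y [-22.5  22.5]
top x [-31.1  27. ] y [-20.1  19.3] z 39.3
cad[184 181 185 105] 9940 c [466.1 225.9] s [152.5  90.9] a 82.9 z [27.1 29.1 30.3]
pocket[216 199  38  70] 2303 c [465.  184.9] s [30.7 64.5] a 82.7 z [6.1 7.3 8.4]
pocket[304 200  39   9] 343 c [447.3 267.8] s [34.   7.6] a 83.0 z [6.2 7.3 8.5]
scene
cad[277 293 106  89] 2011 c [518.3 219.3] s [153.6 196. ] a 82.9 z [25.  27.7 30.5]
pocket[300 306  29  18] 329 c [563.9 170.2] s [29.2 64. ] a 83.4 z [ 3.5  6.1 10.8]
t 27.43 tcp [0.4746 0.2648 0.1468] y [0.123 0.992 0.001] F [ 0.5 -0.7 -3.3] gap 0.0299 ff 30.0 j6 -66.0
```

>>> carry_out(motion=[{"hand": 0,"tx": -0.017,"ty": 0.003,"tz": -0.05,"spin": 0},{"hand": 0.31,"tx": -0.017,"ty": 0.003,"tz": -0.12,"spin": 0},{"hand": 0.315,"tx": -0.017,"ty": 0.003,"tz": -0.18,"spin": 0},{"hand": 0.315,"tx": -0.017,"ty": 0.003,"tz": -0.23,"spin": 0},{"hand": 0.315,"tx": -0.017,"ty": 0.003,"tz": -0.28,"spin": 0},{"hand": 0.315,"tx": -0.017,"ty": 0.003,"tz": -0.33,"spin": 0},{"hand": 0.315,"tx": -0.017,"ty": 0.003,"tz": -0.37,"spin": 0},{"hand": 0.315,"tx": -0.017,"ty": 0.003,"tz": -0.395,"spin": 0},{"hand": 0.315,"tx": -0.017,"ty": 0.003,"tz": -0.4,"spin": 0},{"hand": 0.315,"tx": -0.017,"ty": 0.003,"tz": -0.4,"spin": 0}])

```text
t: 28.27
tcp_pos: [0.4727, 0.2648, 0.0988]
tool_rot: [[-0.993, 0.121, 0.004], [0.121, 0.993, -0.0], [-0.004, 0.0, -1.0]]
contact_force: [-2.3, -2.9, 12.3]
finger_gap: 0.03
finger_force: 15.0
```

```bash
python3 - <<'E'
from h import *
hx(); top(.13,.17);st()
E
```

```text
-80 53 x -30.1 y [-14.2  13.3]
-60 86 x -30.1 y [-13.9  13.7]
-40 116 x -30.0 y [-14.3  13.4]
-20 150 x -29.9 y [-14.   13.6]
0 196 x -29.8 y [-14.   13.8]
20 309 x -29.7 y [-14.5  18.1]
35 417 x -29.7 y [-14.7  21.2]
top x [-29.8  27.9] y [-20.4  20.4] z 43.3
top 5193 c [455.2 266.8] s [30.1 25.5] a 82.2 z [135.7 142.  143. ]
top 2656 c [492.5 262.1] s [30.2 19.4] a 84.8 z [141.2 142.1 143.1]
t 28.37 tcp [0.4727 0.2648 0.0989] y [0.121 0.993 0.   ] F [-2.7 -3.2 12.2] gap 0.0296 ff 15.0 j6 -65.0
```

>>> carry_out(motion=[{"hand": 0.325,"tx": 0,"ty": 0,"tz": 0,"spin": 0},{"hand": 0.42,"tx": 0,"ty": 0,"tz": 0,"spin": 0},{"hand": 0.42,"tx": 0,"ty": 0,"tz": 0,"spin": 0},{"hand": 0.42,"tx": 0,"ty": 0,"tz": 0.2,"spin": 0},{"hand": 0.42,"tx": 0,"ty": 0,"tz": 0.5,"spin": 0},{"hand": 0.42,"tx": 0,"ty": 0,"tz": 0.8,"spin": 0},{"hand": 0.42,"tx": 0,"ty": -0.2,"tz": 0.95,"spin": 0},{"hand": 0.42,"tx": 0.05,"ty": -0.5,"tz": 0.95,"spin": 0},{"hand": 0.42,"tx": 0.1,"ty": -0.853,"tz": 0.95,"spin": 0},{"hand": 0.42,"tx": 0.1,"ty": -0.853,"tz": 0.95,"spin": 0}])

```text
t: 29.2
tcp_pos: [0.4844, 0.1572, 0.2109]
tool_rot: [[-0.992, 0.126, 0.001], [0.126, 0.992, -0.003], [-0.002, -0.003, -1.0]]
contact_force: [1.7, 0.4, 0.3]
finger_gap: 0.0392
finger_force: 0.0
```

>>> carry_out(motion=[{"hand": 0.42,"tx": 0.04,"ty": -0.3,"tz": 0,"spin": 0},{"hand": 0.42,"tx": 0.08,"ty": -0.6,"tz": 0,"spin": 0},{"hand": 0.42,"tx": 0.1,"ty": -0.853,"tz": 0,"spin": 0}])

```text
t: 29.45
tcp_pos: [0.4953, 0.0589, 0.2103]
tool_rot: [[-0.993, 0.121, 0.0], [0.121, 0.993, -0.0], [-0.0, -0.0, -1.0]]
contact_force: [0.5, 0.3, -0.1]
finger_gap: 0.039
finger_force: 0.0
```

>>> carry_out(motion=[{"hand": 0.42,"tx": 0.04,"ty": -0.3,"tz": 0,"spin": 0.01},{"hand": 0.42,"tx": 0.08,"ty": -0.6,"tz": 0,"spin": 0.02},{"hand": 0.42,"tx": 0.1,"ty": -0.853,"tz": 0,"spin": 0.0283}])

```text
t: 29.7
tcp_pos: [0.5074, -0.0439, 0.2103]
tool_rot: [[-0.998, -0.058, 0.0], [-0.058, 0.998, -0.0], [-0.0, -0.0, -1.0]]
contact_force: [0.9, 0.8, -0.3]
finger_gap: 0.039
finger_force: 0.0
```

>>> carry_out(motion=[{"hand": 0.42,"tx": 0.04,"ty": -0.3,"tz": 0,"spin": 0},{"hand": 0.42,"tx": 0.08,"ty": -0.6,"tz": 0,"spin": 0},{"hand": 0.42,"tx": 0.1,"ty": -0.853,"tz": 0,"spin": 0}])

```text
t: 29.95
tcp_pos: [0.5194, -0.1465, 0.2102]
tool_rot: [[-0.998, -0.055, 0.0], [-0.055, 0.998, -0.0], [-0.0, -0.0, -1.0]]
contact_force: [-0.1, 0.2, -0.2]
finger_gap: 0.0393
finger_force: 0.0
```

>>> carry_out(motion=[{"hand": 0.42,"tx": 0.04,"ty": -0.3,"tz": 0,"spin": 0},{"hand": 0.42,"tx": 0.08,"ty": -0.6,"tz": 0,"spin": 0},{"hand": 0.42,"tx": 0.1,"ty": -0.853,"tz": 0,"spin": 0},{"hand": 0.42,"tx": 0.1,"ty": -0.853,"tz": -0.3,"spin": 0},{"hand": 0.42,"tx": 0.1,"ty": -0.853,"tz": -0.6,"spin": 0},{"hand": 0.42,"tx": 0.1,"ty": -0.853,"tz": -0.9,"spin": 0},{"hand": 0.42,"tx": 0.1,"ty": -0.853,"tz": -0.9,"spin": 0},{"hand": 0.42,"tx": 0.1,"ty": -0.853,"tz": -0.9,"spin": 0}])

```text
t: 30.62
tcp_pos: [0.5299, -0.2456, 0.1008]
tool_rot: [[-0.998, -0.056, -0.004], [-0.056, 0.998, 0.003], [0.004, 0.004, -1.0]]
contact_force: [-0.2, 0.6, 0.3]
finger_gap: 0.0389
finger_force: 0.0
```

```bash
python3 - <<'E'
from h import *
pk()
E
```

```text
pk[292  65  54 230] 11611 c [ 481.7 -250.2] s [133.8  30.2] a 3.4 z [63.9 65.1 66.2]
t 30.67 tcp [ 0.5315 -0.2466  0.1031] y [-0.056  0.998  0.   ] F [-0.1 -0.8  0.1] gap 0.039 ff 0.0 j6 -129.0
```

>>> carry_out(motion=[{"hand": 0.42,"tx": 0,"ty": -0.004,"tz": -0.25,"spin": 0},{"hand": 0.42,"tx": 0,"ty": -0.004,"tz": -0.5,"spin": 0},{"hand": 0.42,"tx": 0,"ty": -0.004,"tz": -0.72,"spin": 0},{"hand": 0.42,"tx": 0,"ty": -0.004,"tz": -0.72,"spin": 0},{"hand": 0.42,"tx": 0,"ty": -0.004,"tz": -0.72,"spin": 0},{"hand": 0,"tx": 0,"ty": -0.004,"tz": -0.72,"spin": 0},{"hand": 0,"tx": 0,"ty": -0.004,"tz": -0.72,"spin": 0},{"hand": 0,"tx": 0,"ty": -0.004,"tz": -0.72,"spin": 0},{"hand": 0,"tx": 0,"ty": -0.004,"tz": -0.72,"spin": 0},{"hand": 0,"tx": 0,"ty": -0.004,"tz": -0.4,"spin": 0},{"hand": 0,"tx": 0,"ty": -0.004,"tz": -0.1,"spin": 0},{"hand": 0,"tx": 0,"ty": -0.004,"tz": 0.2,"spin": 0},{"hand": 0,"tx": 0,"ty": -0.004,"tz": 0.5,"spin": 0},{"hand": 0,"tx": 0,"ty": -0.004,"tz": 0.75,"spin": 0},{"hand": 0,"tx": 0,"ty": -0.004,"tz": 0.75,"spin": 0},{"hand": 0.3,"tx": 0,"ty": -0.004,"tz": 0.75,"spin": 0}])

```text
t: 32.0
tcp_pos: [0.5321, -0.2479, 0.1953]
tool_rot: [[-0.998, -0.056, 0.005], [-0.056, 0.998, -0.003], [-0.004, -0.004, -1.0]]
contact_force: [0.4, 1.1, -4.1]
finger_gap: 0.0298
finger_force: 30.0
```

>>> carry_out(motion=[{"hand": 0.31,"tx": 0,"ty": 0,"tz": 0,"spin": 0},{"hand": 0.317,"tx": 0,"ty": 0,"tz": 0,"spin": 0},{"hand": 0.317,"tx": 0,"ty": 0,"tz": 0,"spin": 0},{"hand": 0.318,"tx": 0,"ty": 0,"tz": 0,"spin": 0},{"hand": 0.318,"tx": 0,"ty": 0,"tz": 0,"spin": 0},{"hand": 0.3185,"tx": 0,"ty": 0,"tz": 0,"spin": 0},{"hand": 0.3185,"tx": 0,"ty": 0,"tz": 0,"spin": 0},{"hand": 0.319,"tx": 0,"ty": 0,"tz": 0,"spin": 0},{"hand": 0.319,"tx": 0,"ty": 0,"tz": 0,"spin": 0},{"hand": 0.3193,"tx": 0,"ty": 0,"tz": 0,"spin": 0},{"hand": 0.3193,"tx": 0,"ty": 0,"tz": 0,"spin": 0},{"hand": 0.3196,"tx": 0,"ty": 0,"tz": 0,"spin": 0},{"hand": 0.3196,"tx": 0,"ty": 0,"tz": 0,"spin": 0},{"hand": 0.3199,"tx": 0,"ty": 0,"tz": 0,"spin": 0},{"hand": 0.3199,"tx": 0,"ty": 0,"tz": 0,"spin": 0}])

```text
t: 33.25
tcp_pos: [0.531, -0.2472, 0.1926]
tool_rot: [[-0.998, -0.056, -0.0], [-0.056, 0.998, -0.0], [0.0, -0.0, -1.0]]
contact_force: [-0.2, -1.2, -3.2]
finger_gap: 0.0302
finger_force: 5.4
```

```bash
python3 - <<'E'
from h import *
pose(); st()
E
```

```text
held n 14950 c [  8.6 -31. ] s [235.7 304.4] a 88.9
face inliers 10077 of 10345 angle below level 52.6 ends(x,z rel tcp) [array([-146. , -141.2], dtype=float32), array([-5.4, 42.8], dtype=float32)]
t 33.3 tcp [ 0.531  -0.2473  0.1926] y [-0.056  0.998 -0.   ] F [ 0.6  0.3 -3.1] gap 0.0301 ff 5.4 j6 -129.0
```

>>> carry_out(motion=[{"hand": 0.31,"tx": 0,"ty": 0,"tz": -0.25,"spin": 0},{"hand": 0.31,"tx": -0.1,"ty": -0.004,"tz": -0.5,"spin": 0},{"hand": 0.31,"tx": -0.25,"ty": -0.01,"tz": -0.7,"spin": 0},{"hand": 0.315,"tx": -0.37,"ty": -0.017,"tz": -0.705,"spin": 0},{"hand": 0.3195,"tx": -0.44,"ty": -0.021,"tz": -0.705,"spin": 0},{"hand": 0.3195,"tx": -0.5,"ty": -0.025,"tz": -0.7,"spin": 0},{"hand": 0.3195,"tx": -0.56,"ty": -0.027,"tz": -0.69,"spin": 0},{"hand": 0.3195,"tx": -0.62,"ty": -0.03,"tz": -0.68,"spin": 0},{"hand": 0.3195,"tx": -0.68,"ty": -0.033,"tz": -0.67,"spin": 0},{"hand": 0.3195,"tx": -0.74,"ty": -0.036,"tz": -0.67,"spin": 0},{"hand": 0.3195,"tx": -0.8,"ty": -0.04,"tz": -0.67,"spin": 0},{"hand": 0.3195,"tx": -0.86,"ty": -0.043,"tz": -0.67,"spin": 0},{"hand": 0.3195,"tx": -0.92,"ty": -0.046,"tz": -0.67,"spin": 0},{"hand": 0.3195,"tx": -0.98,"ty": -0.05,"tz": -0.67,"spin": 0},{"hand": 0.3195,"tx": -0.98,"ty": -0.05,"tz": -0.67,"spin": 0}])

```text
t: 34.55
tcp_pos: [0.4119, -0.2531, 0.112]
tool_rot: [[-0.998, -0.055, -0.001], [-0.055, 0.998, 0.0], [0.001, 0.001, -1.0]]
contact_force: [-0.7, -0.0, -3.3]
finger_gap: 0.0299
finger_force: 6.1
```

```bash
python3 - <<'E'
from h import *
hx(); st()
E
```

```text
-80 32 x -26.9 y [-15.5  16.7]
-60 777 x -23.4 y [-24.1  23.7]
-40 179 x -17.4 y [-13.9  13.8]
-20 236 x -16.0 y [-13.8  14. ]
0 383 x -14.4 y [-20.1  21.3]
20 661 x -12.8 y [-23.8  23.9]
35 1027 x -11.4 y [-23.3  23.3]
top x [-11.7  -3.5] y [-23.8  24.1] z 39.1
t 34.6 tcp [ 0.4124 -0.2531  0.112 ] y [-0.055  0.998  0.001] F [ 0.7 -0.6 -3.6] gap 0.0302 ff 6.1 j6 -138.0
```

Same as before; press flat, release, recentre.

>>> carry_out(motion=[{"hand": 0.32,"tx": 0,"ty": 0,"tz": -0.03,"spin": 0},{"hand": 0.32,"tx": 0,"ty": 0,"tz": -0.06,"spin": 0},{"hand": 0.32,"tx": 0,"ty": 0,"tz": -0.09,"spin": 0},{"hand": 0.32,"tx": 0,"ty": 0,"tz": -0.115,"spin": 0},{"hand": 0.32,"tx": 0,"ty": 0,"tz": -0.13,"spin": 0},{"hand": 0.323,"tx": 0,"ty": 0,"tz": -0.13,"spin": 0},{"hand": 0.33,"tx": 0,"ty": 0,"tz": -0.13,"spin": 0},{"hand": 0.38,"tx": 0,"ty": 0,"tz": -0.13,"spin": 0},{"hand": 0.38,"tx": 0.08,"ty": 0.004,"tz": -0.13,"spin": 0},{"hand": 0.38,"tx": 0.08,"ty": 0.004,"tz": -0.13,"spin": 0},{"hand": 0.38,"tx": 0.08,"ty": 0.004,"tz": -0.13,"spin": 0}])

```text
t: 35.52
tcp_pos: [0.4238, -0.2529, 0.0966]
tool_rot: [[-0.998, -0.056, 0.0], [-0.056, 0.998, -0.0], [-0.0, -0.0, -1.0]]
contact_force: [-0.4, -0.1, -0.2]
finger_gap: 0.0353
finger_force: 0.0
```

```bash
python3 - <<'E'
from h import *
hx(); top(.133,.15); st(); print('scene');cad('scene')
E
```

```text
-80 24 x -38.0 y [-24.8  17.3]
-60 32 x -38.0 y [-24.9  16.7]
-40 102 x -31.3 y [-13.5  14.1]
-20 146 x -31.3 y [-13.5  13.8]
0 188 x -31.3 y [-13.9  13.8]
20 267 x -31.3 y [-13.8  13.8]
35 376 x -31.3 y [-14.5  14.1]
top x [-31.3  29.5] y [-20.9  20.9] z 41.5
top 5195 c [ 405.5 -253.8] s [27.6 30.1] a 3.4 z [136.7 138.1 139.1]
top 2611 c [ 444.5 -251.5] s [18.9 30.2] a 3.1 z [137.2 138.2 139. ]
t 35.62 tcp [ 0.4232 -0.2527  0.0965] y [-0.056  0.998  0.   ] F [ 1.5  0.7 -0.2] gap 0.0355 ff 0.0 j6 -137.0
scene
cad[277 293 106  89] 2911 c [518.3 219.5] s [154.3 196. ] a 82.9 z [25.1 27.7 30.4]
pocket[299 306  30  18] 331 c [563.9 169.9] s [27.4 63.8] a 83.2 z [ 3.6  6.  11. ]
pocket[343 318  31  16] 317 c [463.  180.4] s [23.6 66.1] a 83.7 z [ 3.5  6.  11.8]
```

>>> carry_out(motion=[{"hand": 0,"tx": 0,"ty": 0,"tz": 0,"spin": 0},{"hand": 0,"tx": 0,"ty": 0,"tz": 0,"spin": 0},{"hand": 0,"tx": 0,"ty": 0,"tz": 0,"spin": 0},{"hand": 0,"tx": 0,"ty": 0,"tz": 0.3,"spin": 0},{"hand": 0,"tx": 0,"ty": 0,"tz": 0.6,"spin": 0},{"hand": 0,"tx": 0,"ty": 0.2,"tz": 0.9,"spin": 0},{"hand": 0,"tx": 0.05,"ty": 0.5,"tz": 1,"spin": -0.01},{"hand": 0,"tx": 0.083,"ty": 0.8,"tz": 1,"spin": -0.02},{"hand": 0,"tx": 0.083,"ty": 0.916,"tz": 1,"spin": -0.0283}])

```text
t: 36.42
tcp_pos: [0.4331, -0.1393, 0.2175]
tool_rot: [[-0.992, 0.124, 0.002], [0.124, 0.992, 0.002], [-0.001, 0.002, -1.0]]
contact_force: [0.5, -0.2, -3.3]
finger_gap: 0.0299
finger_force: 30.0
```

>>> carry_out(motion=[{"hand": 0,"tx": 0.03,"ty": 0.3,"tz": 0,"spin": 0},{"hand": 0,"tx": 0.06,"ty": 0.6,"tz": 0,"spin": 0},{"hand": 0,"tx": 0.083,"ty": 0.916,"tz": 0,"spin": 0}])

```text
t: 36.67
tcp_pos: [0.4424, -0.0317, 0.2162]
tool_rot: [[-0.992, 0.123, -0.001], [0.123, 0.992, 0.0], [0.001, 0.0, -1.0]]
contact_force: [0.3, 0.5, -3.1]
finger_gap: 0.0298
finger_force: 30.0
```

>>> carry_out(motion=[{"hand": 0,"tx": 0.03,"ty": 0.3,"tz": 0,"spin": 0},{"hand": 0,"tx": 0.06,"ty": 0.6,"tz": 0,"spin": 0},{"hand": 0,"tx": 0.083,"ty": 0.916,"tz": 0,"spin": 0}])

```text
t: 36.92
tcp_pos: [0.4523, 0.0785, 0.2162]
tool_rot: [[-0.992, 0.122, -0.001], [0.122, 0.992, -0.0], [0.001, -0.0, -1.0]]
contact_force: [0.5, -0.4, -3.6]
finger_gap: 0.0292
finger_force: 30.0
```

>>> carry_out(motion=[{"hand": 0,"tx": 0.03,"ty": 0.3,"tz": 0,"spin": 0},{"hand": 0,"tx": 0.06,"ty": 0.6,"tz": 0,"spin": 0},{"hand": 0,"tx": 0.083,"ty": 0.916,"tz": 0,"spin": 0},{"hand": 0,"tx": 0.083,"ty": 0.916,"tz": -0.3,"spin": 0},{"hand": 0,"tx": 0.083,"ty": 0.916,"tz": -0.6,"spin": 0},{"hand": 0,"tx": 0.083,"ty": 0.916,"tz": -0.6,"spin": 0},{"hand": 0,"tx": 0.083,"ty": 0.916,"tz": -0.6,"spin": 0},{"hand": 0,"tx": 0.083,"ty": 0.916,"tz": -0.6,"spin": 0}])

```text
t: 37.58
tcp_pos: [0.4636, 0.1867, 0.1458]
tool_rot: [[-0.992, 0.123, 0.001], [0.123, 0.992, 0.0], [-0.001, 0.0, -1.0]]
contact_force: [0.3, 0.9, -3.7]
finger_gap: 0.0296
finger_force: 30.0
```

```bash
python3 - <<'E'
from h import *
hx(); cad('wrist'); print('scene');cad('scene'); st()
E
```

```text
-80 61 x -30.3 y [-13.8  13.1]
-60 81 x -30.5 y [-14.   13.4]
-40 94 x -30.7 y [-13.8  13.4]
-20 146 x -30.9 y [-13.9  13.5]
0 228 x -31.0 y [-22.3  22.7]
20 467 x -31.1 y [-24.   24.2]
35 752 x -31.0 y [-24.1  24.2]
top x [-31.4  28.1] y [-20.5  20.4] z 40.7
cad[279 179 184 107] 7763 c [467.2 226.2] s [152.5  93.2] a 82.9 z [27.6 29.1 30.3]
pocket[304 197  39  11] 392 c [437.6 190.5] s [34.1  9. ] a 82.1 z [6.2 7.2 8.7]
scene
cad[277 294 105  88] 2461 c [518.5 219.4] s [154.  196.1] a 82.8 z [25.1 27.7 30.4]
pocket[299 306  30  18] 327 c [563.9 170.2] s [28.6 64.5] a 84.2 z [ 3.3  6.3 10.8]
pocket[343 323  18   8] 82 c [476.7 185.8] s [12.2 40. ] a 83.4 z [3.5 6.2 8.7]
t 37.73 tcp [0.4645 0.1867 0.1468] y [0.123 0.992 0.001] F [ 0.1 -0.1 -2.6] gap 0.0297 ff 30.0 j6 -74.0
```

>>> carry_out(motion=[{"hand": 0,"tx": -0.01,"ty": 0.004,"tz": -0.05,"spin": 0},{"hand": 0.31,"tx": -0.01,"ty": 0.004,"tz": -0.12,"spin": 0},{"hand": 0.315,"tx": -0.01,"ty": 0.004,"tz": -0.18,"spin": 0},{"hand": 0.315,"tx": -0.01,"ty": 0.004,"tz": -0.23,"spin": 0},{"hand": 0.315,"tx": -0.01,"ty": 0.004,"tz": -0.28,"spin": 0},{"hand": 0.315,"tx": -0.01,"ty": 0.004,"tz": -0.33,"spin": 0},{"hand": 0.315,"tx": -0.01,"ty": 0.004,"tz": -0.37,"spin": 0},{"hand": 0.315,"tx": -0.01,"ty": 0.004,"tz": -0.395,"spin": 0},{"hand": 0.315,"tx": -0.01,"ty": 0.004,"tz": -0.4,"spin": 0},{"hand": 0.315,"tx": -0.01,"ty": 0.004,"tz": -0.4,"spin": 0}])

```text
t: 38.57
tcp_pos: [0.4633, 0.1872, 0.0986]
tool_rot: [[-0.993, 0.121, 0.004], [0.121, 0.993, -0.0], [-0.004, -0.0, -1.0]]
contact_force: [-2.7, -2.4, 11.3]
finger_gap: 0.03
finger_force: 15.0
```

```bash
python3 - <<'E'
from h import *
hx(); top(.13,.17);st()
E
```

```text
-80 34 x -31.5 y [-14.4  13. ]
-60 85 x -31.5 y [-13.9  13.3]
-40 101 x -31.4 y [-14.3  13.6]
-20 135 x -31.3 y [-13.6  13.6]
0 199 x -31.1 y [-14.   13.8]
20 294 x -31.1 y [-17.8  19.2]
35 412 x -31.0 y [-19.7  21.8]
top x [-31.1  27.6] y [-20.4  20.5] z 43.6
top 5446 c [445.1 189.2] s [30.2 26.6] a 83.1 z [136.  142.1 143.1]
top 2665 c [482.4 184.7] s [30.4 18.8] a 82.3 z [141.2 142.2 143. ]
t 38.67 tcp [0.4633 0.1872 0.0985] y [0.121 0.993 0.   ] F [-2.8 -2.2 12.5] gap 0.0301 ff 15.0 j6 -74.0
```

Down. Release, rise and withdraw towards −y so the scene camera sees all three.

>>> carry_out(motion=[{"hand": 0.325,"tx": 0,"ty": 0,"tz": 0,"spin": 0},{"hand": 0.42,"tx": 0,"ty": 0,"tz": 0,"spin": 0},{"hand": 0.42,"tx": 0,"ty": 0,"tz": 0,"spin": 0},{"hand": 0.42,"tx": 0,"ty": 0,"tz": 0.2,"spin": 0},{"hand": 0.42,"tx": 0,"ty": 0,"tz": 0.5,"spin": 0},{"hand": 0.42,"tx": 0,"ty": 0,"tz": 0.8,"spin": 0},{"hand": 0.42,"tx": 0,"ty": -0.2,"tz": 1,"spin": 0},{"hand": 0.42,"tx": 0,"ty": -0.5,"tz": 1,"spin": 0},{"hand": 0.42,"tx": 0,"ty": -0.9,"tz": 1,"spin": 0},{"hand": 0.42,"tx": 0,"ty": -0.9,"tz": 1,"spin": 0}])

```text
t: 39.5
tcp_pos: [0.4621, 0.0748, 0.217]
tool_rot: [[-0.992, 0.125, 0.001], [0.125, 0.992, -0.003], [-0.001, -0.003, -1.0]]
contact_force: [1.1, 0.1, -0.2]
finger_gap: 0.0391
finger_force: 0.0
```

>>> carry_out(motion=[{"hand": 0.42,"tx": 0,"ty": -0.3,"tz": 0,"spin": 0},{"hand": 0.42,"tx": 0,"ty": -0.6,"tz": 0,"spin": 0},{"hand": 0.42,"tx": 0,"ty": -0.9,"tz": 0,"spin": 0},{"hand": 0.42,"tx": 0,"ty": -0.9,"tz": 0,"spin": 0},{"hand": 0.42,"tx": 0,"ty": -0.9,"tz": 0,"spin": 0}])

```text
t: 39.92
tcp_pos: [0.4617, -0.0298, 0.2162]
tool_rot: [[-0.992, 0.126, -0.001], [0.126, 0.992, 0.001], [0.001, 0.001, -1.0]]
contact_force: [-0.4, -0.0, -0.4]
finger_gap: 0.0391
finger_force: 0.0
```

```bash
python3 - <<'E'
from h import *
for n in('scene','side'):
    i,W=cam(n,n+'9.png'); Z=W[...,2]
    blobs((Z>.134)&(Z<.15)&(i.min(2)>100)&(W[...,1]>.12)&(W[...,0]<.65),W,name=n); cad(n)
st()
E
```

```text
scene[346 292  34  21] 481 c [463.3 187.5] s [31.4 61.9] a 83.1 z [136.9 140.7 143. ]
scene[284 314  35  23] 519 c [572.5 253.3] s [30.7 62.4] a 83.0 z [137.  140.6 143. ]
scene[335 327  35  24] 545 c [474.1 264.9] s [31.1 61.9] a 82.1 z [137.2 140.6 142.9]
cad[277 293 106  89] 2597 c [518.4 219.7] s [154.  196.1] a 82.9 z [25.1 27.7 30.3]
pocket[299 306  30  18] 324 c [563.5 169.7] s [26.6 65.1] a 81.6 z [ 3.2  6.  10.9]
side[185 252  23  35] 587 c [572.2 252.4] s [30.3 63.8] a 82.8 z [141.3 144.5 147. ]
side[242 291  25  37] 629 c [463.1 186.5] s [29.6 63.2] a 83.2 z [141.8 144.6 146.9]
side[195 302  25  39] 690 c [474.5 263.5] s [30.4 63.9] a 83.6 z [141.1 144.6 147. ]
cad[185 260  92 116] 4328 c [518.9 219.3] s [152.4 200.2] a 82.9 z [28.1 31.5 34.4]
pocket[263 222  35  50] 597 c [635.3  84.1] s [ 68.1 115.9] a 68.0 z [0.3 2.1 5. ]
pocket[307 225  20  34] 258 c [617.   15.8] s [36.8 75.7] a 39.5 z [0.3 2.3 5. ]
pocket[215 231  50  35] 632 c [664.1 154.2] s [ 68.5 100.7] a 0.1 z [0.3 2.2 5. ]
pocket[320 244  16  13] 84 c [584.3   3.5] s [33.  22.9] a 9.1 z [0.3 2.  5. ]
pocket[299 259  16  18] 131 c [566.9  54.2] s [44.1 20.6] a 1.7 z [0.2 2.  4.6]
pocket[164 267  21  36] 302 c [639.3 302.8] s [36.8 79. ] a 85.6 z [0.4 2.2 5.2]
pocket[238 274  21  20] 307 c [578.7 172.3] s [34. 40.] a 83.0 z [ 6.5  9.8 12.6]
pocket[180 419  45  44] 710 c [323.4 338.1] s [54.1 81.2] a 23.2 z [0.2 2.  4.6]
pocket[154 448  29  32] 423 c [322.4 407.7] s [43.4 41.1] a 2.1 z [0.3 2.  4.7]
pocket[125 463  26  17] 203 c [329.7 456.9] s [42.8 25.7] a 68.8 z [0.3 2.  4.7]
t 40.12 tcp [ 0.4616 -0.0272  0.2164] y [0.12  0.993 0.001] F [0.2 0.4 0.5] gap 0.0389 ff 0.0 j6 -100.0
```

View pics/side9.png

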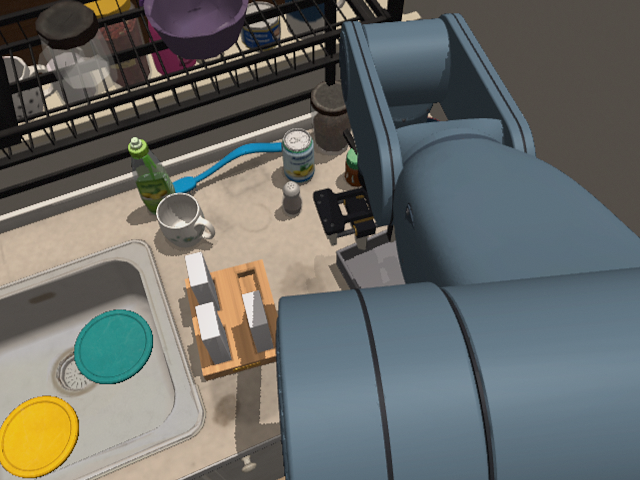

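```bash
python3 -c "
from plant import arm
print(arm.sign_off())"
```

```text
the job is handed in; nothing more can be done
None
```

I stood all three packets in the basket (there was no fourth) upright in their own caddy pockets and handed the job in at about 40 s. The last camera views showed each fully down with its centre about 1–2 mm from its pocket's; `arm.sign_off()` gave no verdict.

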